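# Load the mats of a pin-registered printing frame

### The arm

A 6-joint arm with a two-finger parallel gripper is mounted at the origin on the work surface. World frame = base frame: x ahead of the robot, y to its left, z up, the work surface at z = 0. Lengths are in m, angles in rad, forces in N, time in s.
With the tool pointing down it reaches from about 0.35 to 0.975 m from the base axis. Payload 4.9 kg.
Tool frame: the origin (TCP) lies on the mounting face of the last link; the fingertips stand 173 mm ahead of it and the grasp point (between the pads) lies 155 mm ahead of it; z points along the fingers, y is the direction in which the jaws open and shut (so a half turn about z gives the same grasp; the last joint's range is limited). The gripper opens to 85 mm and grips with 20 to 120 N. Pads are 22 mm wide; open, the fingers measure 114 mm over their backs; the gripper's body (76 mm by 85 mm) begins 54 mm behind the grasp point. The pads swing forward as they close: fully open they stand 13 mm farther back than shut.
Start: joints at [1.192, 0.053, 1.613, -0, 1.476, -0.119], TCP at [0.161, 0.604, 0.405] pointing down, gripper open.
Joint ranges: [-3.01, 3.01], [-1.01, 2.22], [0.06, 2.58], [-1.02, 4.17], [0.09, 2.62], [-3.14, 3.14]. Speed limits (rad/s): [2.57, 2.57, 3.14, 3.14, 3.14, 3.14].

### API

Orientations are given as a unit quaternion [w, x, y, z].
In Python, from plant import manip gives the robot as it stands.
- The arm moves only by the tool play_rows, never from a script. Its argument "increments" is a list of rows, each an object with "offset": the shift along the tool's x, y, z in mm, a list of three; "twist": the turn about the tool's z in rad; "grip": the opening, from 0 (shut) to 1 (fully open). In form: [{"offset": [dx, dy, dz], "twist": twist, "grip": grip}, ...]. A call has 1 to 5 rows; each row is the pose to reach, as a shift and turn from the pose commanded when the call began, along the tool's axes at that moment; what a row does not reach only later rows make up. A row lasts 1/12 s, in which the tool goes at most 41.7 mm and 7.16 degrees, less where a joint would pass 70% of its speed; a pose out of reach is approached as far as the arm can. A call with a gripper value outside its range is refused whole. The fingers move at their own pace and stop on an object; the grip force is fixed at half the most. Time passes only in rows, so rows that repeat a pose let the fingers close. It gives the time, the measured TCP pose, the force and the opening at its end, in the units of the state.
- manip.state(): the state, without advancing time (a new reading comes with each control period).
- manip.grab_frame(name): name is "scene" or "side" or "wrist"; returns the picture (384x512x3 uint8, blue, green, red); there is no depth.
- manip.get_calibration(name): a dict with "fx", "fy", "cx", "cy" (pixels), "T" (4x4, takes a point from camera to world coordinates). Camera axes: x right, y down, z forward; pixel columns grow to the right and rows downward; lengths in m; the calibration is good to about 2 mm. A picture is of the moment at which its call begins: read the wrist's pose just before it. get_calibration takes no time and is no camera call; for the wrist camera it gives the pose at the moment of the call.
- manip.job_done(): hands the job in, once; it reports no verdict.
Trained networks look in the newest picture that a camera, given by its name, has taken for a name from the list of things; names that differ only in an ending like _2 or _b are one class to them, and where a whole thing is asked for, a point or a joint stands for the part that bears it (a point fixed in the world has none). Each returns a list of dicts, best first, with "p" (0 to 1); they miss things now and then, are a little off and sometimes report something else, mostly with a low value. They report only what shows in the picture. A call takes as long as a camera call. They do not tell look-alikes from the thing itself.
- manip.boxes_of(query, camera): "xyz" ([x, y, z] in m, in the coordinates of the camera as it stood for that picture, good to about 4 mm: the middle of the surface that is visible of it).
- manip.tip_of(query, camera): "xyz" ([x, y, z] in m, in the coordinates of the camera as it stood for that picture, good to about 4 mm: a listed point, or the origin of a listed thing).
The state is a dict: "time": time; "joint_pos": joint angles; "joint_vel": joint speeds; "joint_efforts": joint torques, N m; "tool_pos": TCP position; "tool_rot": TCP orientation; "contact_force": force on the tool from outside, world axes, zero at the start; "ft_torque": the same for the moment, N m; "gripper_width": opening from 0.0 (shut) to 1.0 (fully open).
Only numpy, scipy, OpenCV 4.12 (cv2) and the standard library are available. Lean on these libraries where they do the work, as an engineer would, in place of code of your own. Each camera call takes 0.05 s, during which the arm holds its last target. There are 200 camera calls.

### The job

Lift the pressure board off the two pins of the printing frame and lay it on the cork pad, then pull the drawer out to its stop and thread every mat that is in it over both pins, so that they lie flat in a stack on the bed. Put the pressure board back over the pins on top of the mats and push the drawer fully home. Leave the other things on the table where they are.

Things in the scene. Friction and masses are not known exactly. Their poses are not given: they have to be found in the camera images.
- frame: Printing frame fixed to the table: wooden foot 150 x 80 x 10 mm, on it a narrow plywood bed 116 x 30 x 20 mm (top 30 mm above the table) with two upright steel pins 8 mm thick on its long centre line at x = +42 and -42 mm. Pins end 42 mm above the bed, their top 8 mm tapering to 3 mm. Origin: centre of the foot's underside; x along the long side through both pins, z up.
- bed (a point): Centre of the top face of the frame's bed, midway between the pins, 30 mm above the table; axes as the frame's.
- board: Pressure board: light plywood plate 116 x 44 x 8 mm, two 11 mm through holes at x = +42 and -42 mm, y = 0; on its middle a dark wooden bar handle 50 mm long (x), 14 wide, 36 tall (top 44 mm above the underside). About 70 g. Starts loose on the frame's pins, lying on the bed; fits either way round. Origin: centre of the underside; x along the long side, z up.
- pad: Cork pad, fixed flat on the table, 140 x 84 x 3 mm, beside the frame. Origin: centre of its underside; x along the long side.
- unit: Low grey drawer unit fixed to the table, 240 deep (x) x 362 wide x 85 mm high; its drawer slides to the unit's -x, towards the robot, with about 1 N of friction, and stays where left. Drawer inside: 201 long x 320 mm wide, floor 22 mm, side walls 63 mm, front (15 mm thick) 73 mm above the table. Origin: centre of the unit's underside, z up.
- unit_drawer0 (a joint): How far the drawer is pulled out, in m: 0 shut (fully home), 0.1656 at its stop.
- unit_drawer0_handle (a point): Middle of the drawer's steel bar handle: a horizontal round bar 11 mm thick and 120 mm long along the unit's y, 47 mm above the table, its centre 35 mm in front of the drawer's front face and free below and behind. It moves with the drawer. Axes as the unit's.
- mat0: Mat: dark wooden flat frame 116 x 44 x 6 mm, 30 g, two 11 mm through holes at x = +42 and -42 mm, y = 0, and a 54 x 22 mm window; can be gripped across its 44 mm width. Starts flat in the nearly shut drawer, long side along the unit's x, neighbours 74 mm apart. All alike, fit either way round. Two to four are present, the others read None. Origin: centre of the underside; x along the long side, z up.
- mat1: Mat: dark wooden flat frame 116 x 44 x 6 mm, 30 g, two 11 mm through holes at x = +42 and -42 mm, y = 0, and a 54 x 22 mm window; can be gripped across its 44 mm width. Starts flat in the nearly shut drawer, long side along the unit's x, neighbours 74 mm apart. All alike, fit either way round. Two to four are present, the others read None. Origin: centre of the underside; x along the long side, z up.
- mat2: Mat: dark wooden flat frame 116 x 44 x 6 mm, 30 g, two 11 mm through holes at x = +42 and -42 mm, y = 0, and a 54 x 22 mm window; can be gripped across its 44 mm width. Starts flat in the nearly shut drawer, long side along the unit's x, neighbours 74 mm apart. All alike, fit either way round. Two to four are present, the others read None. Origin: centre of the underside; x along the long side, z up.
- mat3: Mat: dark wooden flat frame 116 x 44 x 6 mm, 30 g, two 11 mm through holes at x = +42 and -42 mm, y = 0, and a 54 x 22 mm window; can be gripped across its 44 mm width. Starts flat in the nearly shut drawer, long side along the unit's x, neighbours 74 mm apart. All alike, fit either way round. Two to four are present, the others read None. Origin: centre of the underside; x along the long side, z up.
- clip0: Black binder clip lying on the table, 32 x 22 x 12 mm with wire arms. Not part of the job; leave it alone. Origin: centre of the underside.
- clip1: Another black binder clip. Not part of the job; leave it alone. Origin: centre of the underside.
- clip2: Another black binder clip. Not part of the job; leave it alone. Origin: centre of the underside.
- cup: Clear plastic cup with brush markers, 74 mm across, 160 mm tall over all. Not part of the job; leave it alone. Origin: centre of the underside.
- brush: Flat brush lying on the table. Not part of the job; leave it alone. Origin: centre of the underside.
- jar: Amber glass jar with black lid, 56 mm across, 75 mm tall. Not part of the job; leave it alone. Origin: centre of the underside.
- brayer: Small roller with a wooden handle, 90 mm wide, 32 mm high. Not part of the job; leave it alone. Origin: centre of the underside.
Not all that is in view belongs to the job. What is shaped like the board but turquoise is not meant. Several things look just like the pad: the one meant starts farthest to the robot's left.

How it is judged:
On the way, in this order (a step that is already met when the one before it is completed fails the run):
1. the pressure board lies flat on the cork pad (z of board in the frame of pad between 0 and 0.007 m and horizontal distance between board and pad below 0.06 m and angle between board's own z axis and vertical below 0.08 rad), for 0.2 s.
2. the drawer is out at its stop (value of joint unit_drawer0 above 0.157 m), for 0.2 s.
3. every mat is threaded over both pins, flat in the stack on the bed (horizontal distance between each of mat0, mat1, mat2, mat3 and bed below 0.006 m and angle between the x axis of each of mat0, mat1, mat2, mat3 and the x axis of frame, either way round below 0.1 rad and angle between each of mat0, mat1, mat2, mat3's own z axis and vertical below 0.08 rad and z of mat0 in the frame of bed between -0.003 and 0.0215 m and z of mat1 in the frame of bed between -0.003 and 0.0215 m and z of mat2 in the frame of bed between -0.003 and 0.0215 m and z of mat3 in the frame of bed between -0.003 and 0.0215 m), for 0.2 s.
4. the pressure board is threaded over both pins on top of the mats (horizontal distance between board and bed below 0.006 m and angle between the x axis of board and the x axis of frame, either way round below 0.1 rad and angle between board's own z axis and vertical below 0.08 rad and z of board in the frame of bed between -0.003 and 0.0275 m and z of board in the frame of mat0 above 0.004 m and z of board in the frame of mat1 above 0.004 m and z of board in the frame of mat2 above 0.004 m and z of board in the frame of mat3 above 0.004 m), for 0.2 s.
At the end, for the whole second after the job is handed in: Every mat that is present is threaded over both pins and lies flat on the bed or on the mat below (centre within 6 mm of the bed's centre, tilt under 0.08 rad), the pressure board is threaded over both pins on top of them in the same way, all at rest, and the drawer is within 8 mm of fully shut (all of step 3 and all of step 4 and value of joint unit_drawer0 below 0.008 m and linear speed of each of board, mat0, mat1, mat2, mat3 below 0.03 m/s); the robot touches nothing.
It fails at once if another thing on the table is pushed more than 40 mm from its place (distance of any of clip0, clip1, clip2, cup, brush, jar, brayer from where it was at the start of the episode above 0.04 m).
It fails at once if the cup or the jar is tipped over (angle between any of cup, jar's own z axis and vertical above 0.6 rad).
Of mat0, mat1, mat2, mat3 only 2 to 4 are there at a start; the rules pass over those that are not, and their reading is None.
At some moment in a run one of board may be knocked a few centimetres aside while the robot is not near it.
Once in a run the grip may slacken for a moment while it holds something.
It also fails if it takes over 210 s, if anything falls off the work surface, if the arm or the gripper's body presses on something with over 40 N, if the wrist force passes 120 N, or if a joint passes its speed limit or range.

## Working session

There is one attempt and no reset: what is moved stays moved. The work goes in short steps, Python scripts to look and compute and a tool call to move; the robot and the scene stay as the last step left them, time stands still between calls to the robot, and variables do not carry over. Pictures are saved under pics/ and viewed, about 12 in all and at most 16, crops included, and the job is handed in when it is done.

Besides the shell and the picture viewer there is one more tool, called after "Call:" as name(argument=value, ...) on one line, values as JSON. play_rows: Moves the arm, as the interface text tells. Its arguments: {"type":"object","properties":{"increments":{"type":"array"}},"required":["increments"]}

```bash
mkdir -p pics; ls; cat > h.py <<'E'
import numpy as np,cv2
from plant import manip as m
from scipy.spatial.transform import Rotation as R
def snap(cam,name=None):
    T=np.array(m.get_calibration(cam)['T']); f=m.grab_frame(cam)
    if name: cv2.imwrite(f'pics/{name}.png',f)
    return f,T
def find(fn,q,cam,T,n=6):
    return [(np.round(T[:3,:3]@np.array(d['xyz'])+T[:3,3],4).tolist(),round(d['p'],2)) for d in getattr(m,fn)(q,cam)[:n]]
def pix(cam,p,T=None):
    c=m.get_calibration(cam); T=np.array(c['T']) if T is None else T
    q=T[:3,:3].T@(np.array(p)-T[:3,3]); return c['fx']*q[0]/q[2]+c['cx'],c['fy']*q[1]/q[2]+c['cy']
def ray(cam,u,v,z,T=None):
    c=m.get_calibration(cam); T=np.array(c['T']) if T is None else T
    d=T[:3,:3]@np.array([(u-c['cx'])/c['fx'],(v-c['cy'])/c['fy'],1]); s=(z-T[2,3])/d[2]; return T[:3,3]+s*d
def tool():
    s=m.state(); q=s['tool_rot']; return np.array(s['tool_pos']),R.from_quat([q[1],q[2],q[3],q[0]])
def rel(p,yaw_y=None):
    """shift in tool axes (mm) bringing grasp point to world p"""
    t,r=tool(); g=t+r.apply([0,0,.155]); out=np.round(r.inv().apply(np.array(p)-g)*1000,1).tolist()
    if yaw_y is not None:  # wanted jaw direction angle in world
        y=r.apply([0,1,0]); a=np.arctan2(y[1],y[0]); d=(a-yaw_y+np.pi/2)%np.pi-np.pi/2 # tool z down: + twist = - world
        return out,round(d,3)
    return out
E
python3 - <<'E'
from h import *
s=m.state(); print(s)
f,T=snap('scene','scene0'); g,T2=snap('side','side0')
for q in ['board','pad','frame','unit','unit_drawer0_handle','mat0','bed','cup','jar','brayer','brush','clip0']:
    print(q,'scene',find('tip_of',q,'scene',T),'\n   side',find('tip_of',q,'side',T2))
cv2.imwrite('pics/both0.png',np.hstack([f,g])[:, :])
E
```

```text
pics
{'time': 0.0, 'joint_pos': array([ 1.19200965e+00,  5.33764068e-02,  1.61428730e+00,  5.44710076e-05,
        1.47602644e+00, -1.18991887e-01]), 'joint_vel': array([-0.00068599, -0.00136814,  0.00024883, -0.00179284, -0.00052391,
        0.00068318]), 'joint_efforts': array([ 1.78074210e-03, -3.93674862e+01, -3.70183432e+01,  1.80771185e-04,
        7.08942898e-03,  1.32829027e-05]), 'tool_pos': array([0.16044149, 0.60378084, 0.40345453]), 'tool_rot': array([-2.84611407e-04,  1.29534915e-01,  9.91574306e-01, -1.00975683e-03]), 'contact_force': array([0.54576245, 0.28316092, 0.55441177]), 'ft_torque': array([-0.02744324,  0.02180548, -0.03348879]), 'gripper_width': 0.9982554393563382}
board scene [([0.3047, -0.4834, -0.0007], 0.96), ([0.4685, -0.3643, 0.0308], 0.63), ([0.3967, -0.2283, -0.0017], 0.56), ([0.6722, -0.3024, -0.0044], 0.55)] 
   side [([0.4745, -0.3667, 0.0293], 0.96), ([0.3074, -0.4905, -0.0036], 0.87), ([0.3909, -0.2308, 0.0006], 0.86)]
pad scene [([0.5489, -0.113, -0.0002], 0.98), ([0.2203, -0.3102, -0.0004], 0.86)] 
   side [([0.5483, -0.1142, -0.0017], 0.73), ([
[... 433 characters left out ...]
ide [([0.4692, -0.3659, 0.0325], 0.6)]
cup scene [([0.4719, 0.4815, -0.0047], 0.68)] 
   side [([0.4728, 0.4801, -0.0029], 0.6)]
jar scene [([0.6348, -0.4444, 0.0], 0.76)] 
   side [([0.6327, -0.4418, 0.0014], 0.66)]
brayer scene [([0.3347, 0.3486, 0.0038], 0.91)] 
   side [([0.3397, 0.3504, 0.0026], 0.56), ([0.6705, -0.3, -0.0005], 0.28)]
brush scene [([0.6726, -0.2997, -0.0035], 0.97)] 
   side [([0.4692, -0.3657, 0.0314], 0.71), ([0.6727, -0.3006, 0.0012], 0.56), ([0.3404, 0.3513, 0.0007], 0.56)]
clip0 scene [([0.6672, -0.1554, -0.0016], 0.52), ([0.3957, -0.0083, 0.0], 0.5)] 
   side [([0.7111, -0.0692, -0.0046], 0.65), ([0.3947, -0.0112, 0.0017], 0.62), ([0.668, -0.1574, -0.0054], 0.43)]
```

View pics/scene0.png

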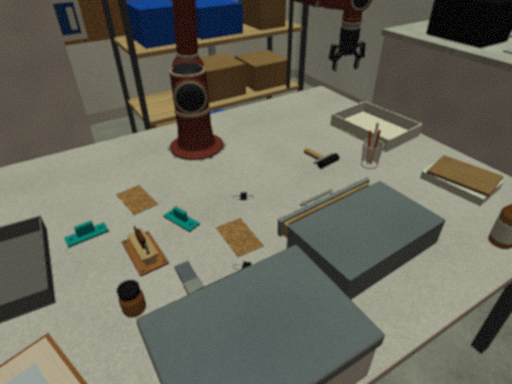

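View pics/side0.png

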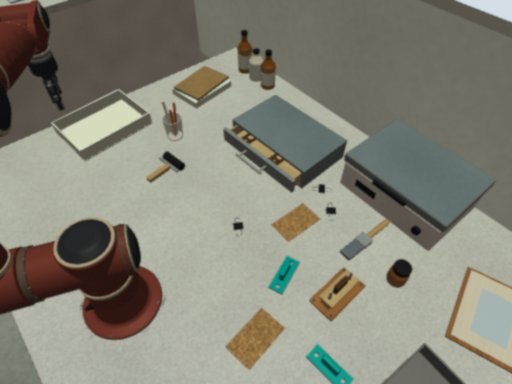

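Candidates for board (scene px): turquoise (87,234), turquoise (181,218), wooden one on the frame (145,252), which is the right one. Pads: (136,199) at y=-0.31 and (239,236) at y=-0.11; the second is farther left, so I choose it. I'm moving over the frame for a close check.

Call:
play_rows(increments=[{"offset": [-128,-105,0],"twist": 0,"grip": 1},{"offset": [-128,-105,0],"twist": 0,"grip": 1},{"offset": [-128,-105,0],"twist": 0,"grip": 1},{"offset": [-128,-105,0],"twist": 0,"grip": 1},{"offset": [-128,-105,0],"twist": 0,"grip": 1}])

```text
time: 1.72
tool_pos: [0.2602, 0.4658, 0.4047]
tool_rot: [0.001, 0.132, 0.991, -0.001]
contact_force: [-0.1, -0.1, 0.3]
gripper_width: 1.001
```

Call:
play_rows(increments=[{"offset": [-128,-105,0],"twist": 0,"grip": 1},{"offset": [-128,-105,0],"twist": 0,"grip": 1},{"offset": [-128,-105,0],"twist": 0,"grip": 1},{"offset": [-128,-105,0],"twist": 0,"grip": 1},{"offset": [-128,-105,0],"twist": 0,"grip": 1}])

```text
time: 2.13
tool_pos: [0.357, 0.3312, 0.405]
tool_rot: [0.001, 0.133, 0.991, -0.001]
contact_force: [-0.0, 0.1, 0.8]
gripper_width: 0.999
```

Call:
play_rows(increments=[{"offset": [-128,-105,0],"twist": 0,"grip": 1},{"offset": [-128,-105,0],"twist": 0,"grip": 1},{"offset": [-128,-105,0],"twist": 0,"grip": 1},{"offset": [-128,-105,0],"twist": 0,"grip": 1},{"offset": [-128,-105,0],"twist": 0,"grip": 1}])

```text
time: 2.55
tool_pos: [0.4535, 0.1968, 0.405]
tool_rot: [0.001, 0.133, 0.991, -0.001]
contact_force: [-0.3, -0.2, -1.0]
gripper_width: 0.999
```

Call:
play_rows(increments=[{"offset": [-55,-181,0],"twist": 0,"grip": 1},{"offset": [-55,-181,0],"twist": 0,"grip": 1},{"offset": [-55,-181,0],"twist": 0,"grip": 1},{"offset": [-55,-181,0],"twist": 0,"grip": 1},{"offset": [-55,-181,0],"twist": 0,"grip": 1}])

```text
time: 2.97
tool_pos: [0.4571, 0.0095, 0.405]
tool_rot: [0.0, 0.131, 0.991, -0.0]
contact_force: [0.7, -0.7, -0.6]
gripper_width: 0.996
```

Call:
play_rows(increments=[{"offset": [-55,-181,0],"twist": 0,"grip": 1},{"offset": [-55,-181,0],"twist": 0,"grip": 1},{"offset": [-55,-181,0],"twist": 0,"grip": 1},{"offset": [-55,-181,0],"twist": 0,"grip": 1},{"offset": [-55,-181,0],"twist": 0,"grip": 1}])

```text
time: 3.38
tool_pos: [0.464, -0.18, 0.405]
tool_rot: [0.0, 0.131, 0.991, -0.001]
contact_force: [-1.0, 0.2, 0.4]
gripper_width: 0.997
```

Call:
play_rows(increments=[{"offset": [-55,-181,0],"twist": 0,"grip": 1},{"offset": [-55,-181,0],"twist": 0,"grip": 1},{"offset": [-55,-181,0],"twist": 0,"grip": 1},{"offset": [-55,-181,0],"twist": 0,"grip": 1},{"offset": [-55,-181,0],"twist": 0,"grip": 1}])

```text
time: 3.8
tool_pos: [0.4707, -0.3693, 0.4046]
tool_rot: [0.0, 0.131, 0.991, -0.001]
contact_force: [-0.1, -0.1, 0.0]
gripper_width: 1.001
```

```bash
python3 - <<'E'
from h import *
f,T=snap('wrist','w0'); print(m.state()['joint_pos'],tool()[0],m.state()['time'])
print(T.round(3), m.get_calibration('wrist')['fx'])
for q in ['board','pad','frame','bed']: print(q,find('tip_of',q,'wrist',T))
E
```

```text
[-7.91695764e-01 -7.72395049e-03  1.67474473e+00 -2.01700240e-03
  1.47272606e+00 -2.09834167e+00] [ 0.47056579 -0.37123164  0.40443361] 3.85
[[ 0.259  0.92   0.295  0.395]
 [ 0.966 -0.246 -0.081 -0.349]
 [-0.002  0.306 -0.952  0.373]
 [ 0.     0.     0.     1.   ]] 333.9082278787711
board [([0.3988, -0.2252, -0.002], 0.72), ([0.4708, -0.3672, 0.0304], 0.71), ([0.3112, -0.4859, -0.0065], 0.67)]
pad []
frame []
bed []
```

View pics/w0.png

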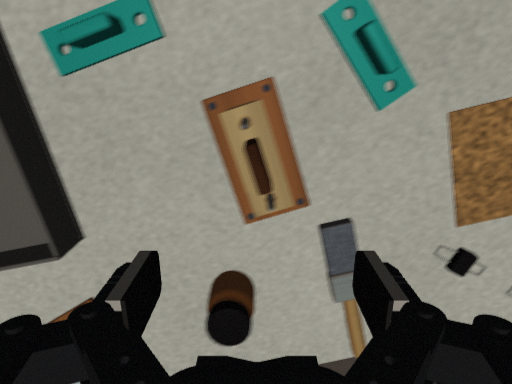

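The crop confirms the choice: the wooden board with two pins on the orange-brown frame at (256,150), the turquoise ones at (100,35) and (368,55), and the pad's left edge at (453,165). Now the exact pose.

```bash
cat >> h.py <<'E'
def footpose(f,T,cam='wrist',z=.01):
    """frame's pose from the foot outline"""
    hsv=cv2.cvtColor(f,cv2.COLOR_BGR2HSV); mk=((hsv[...,1]>70)&(hsv[...,0]<25)).astype(np.uint8)
    mk=cv2.morphologyEx(mk,cv2.MORPH_OPEN,np.ones((3,3)))
    out=[]
    for c in cv2.findContours(mk,cv2.RETR_EXTERNAL,cv2.CHAIN_APPROX_NONE)[0]:
        if cv2.contourArea(c)<1500: continue
        P=np.array([ray(cam,u,v,z,T)[:2] for u,v in c[:,0,:]]).astype(np.float32)
        b=cv2.boxPoints(cv2.minAreaRect(P*1000)); e=[b[1]-b[0],b[2]-b[1]]; L=[np.linalg.norm(x) for x in e]
        a=e[int(np.argmax(L))]; out.append((b.mean(0).round(1).tolist(),np.round(L,1).tolist(),round(float(np.arctan2(a[1],a[0])%np.pi),4)))
    return out
E
python3 - <<'E'
from h import *
f=cv2.imread('pics/w0.png'); T=np.array(m.get_calibration('wrist')['T'])
print(footpose(f,T))
g=cv2.imread('pics/side0.png'); print('side pad',footpose(g,np.array(m.get_calibration('side')['T']),'side',.003))
print(pix('wrist',[.4708,-.3672,.074]))
# handle: top dark
C=np.array([.4705,-.3668])
th=footpose(f,T)[0][2]
t,r=tool(); y=r.apply([0,1,0]); print('jaw',np.arctan2(y[1],y[0]))
E
```

```text
[([546.0, -125.80000305175781], [137.6999969482422, 64.9000015258789], 3.1108), ([470.29998779296875, -363.79998779296875], [78.30000305175781, 148.6999969482422], 0.0488)]
side pad [([217.5, -311.5], [83.0, 138.8000030517578], 0.1371), ([-80.4000015258789, 127.30000305175781], [469.6000061035156, 364.6000061035156], 2.6694), ([272.79998779296875, 1598.9000244140625], [235.5, 882.9000244140625], 1.2825)]
(np.float64(254.51481414955518), np.float64(171.17090652360565))
jaw 1.3117471092937611
```

Call:
play_rows(increments=[{"offset": [2,6,0],"twist": -0.1,"grip": 1},{"offset": [2,6,30],"twist": -0.2,"grip": 1},{"offset": [2,6,60],"twist": -0.308,"grip": 1},{"offset": [2,6,80],"twist": -0.308,"grip": 1},{"offset": [2,6,80],"twist": -0.308,"grip": 1}])

```text
time: 4.47
tool_pos: [0.4695, -0.3567, 0.319]
tool_rot: [-0.003, -0.025, 1.0, 0.004]
contact_force: [-0.7, 1.4, -1.2]
gripper_width: 0.997
```

```bash
python3 - <<'E'
from h import *
f,T=snap('wrist','w1'); print(m.state()['tool_pos'],rel([.4703,-.365,.06],.049+np.pi/2))
print(footpose(f,T))
for q in ['board','bed','frame']: print(q,find('tip_of',q,'wrist',T))
E
```

```text
[ 0.47004247 -0.35756619  0.32199746] ([-0.9, -8.6, 107.0], np.float64(0.001))
[([640.4000244140625, -440.3999938964844], [80.30000305175781, 45.5], 2.9301), ([546.0, -143.1999969482422], [65.0999984741211, 141.89999389648438], 0.2752), ([469.8999938964844, -366.20001220703125], [79.30000305175781, 148.1999969482422], 0.0481)]
board [([0.4702, -0.3665, 0.0298], 0.88), ([0.3959, -0.2246, -0.0045], 0.8)]
bed []
frame []
```

View pics/w1.png

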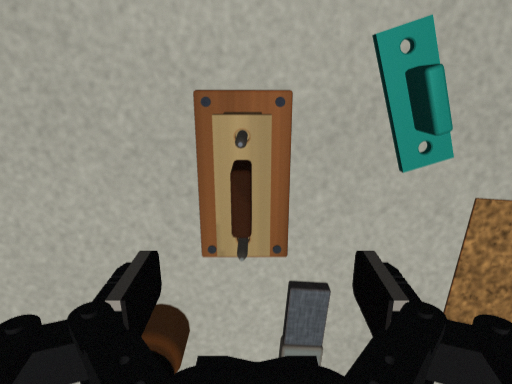

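The picture shows the board's bar aligned with the tool at (241,200), pins at (241,140) and (243,243). Descending to grip.

Call:
play_rows(increments=[{"offset": [-1,-10,40],"twist": 0,"grip": 1},{"offset": [-1,-10,80],"twist": 0,"grip": 1},{"offset": [-1,-10,100],"twist": 0,"grip": 1},{"offset": [-1,-10,107],"twist": 0,"grip": 1},{"offset": [-1,-10,107],"twist": 0,"grip": 1}])

```text
time: 5.08
tool_pos: [0.4718, -0.3696, 0.2172]
tool_rot: [-0.001, -0.024, 1.0, 0.001]
contact_force: [-0.7, 0.5, -0.4]
gripper_width: 1.002
```

Call:
play_rows(increments=[{"offset": [0,0,0],"twist": 0,"grip": 1},{"offset": [0,0,0],"twist": 0,"grip": 0},{"offset": [0,0,0],"twist": 0,"grip": 0},{"offset": [0,0,0],"twist": 0,"grip": 0},{"offset": [0,0,0],"twist": 0,"grip": 0}])

```text
time: 5.5
tool_pos: [0.4722, -0.3702, 0.2191]
tool_rot: [0.001, -0.024, 1.0, -0.001]
contact_force: [0.1, -0.7, 0.4]
gripper_width: 0.456
```

Call:
play_rows(increments=[{"offset": [0,0,0],"twist": 0,"grip": 0},{"offset": [0,0,0],"twist": 0,"grip": 0},{"offset": [0,0,0],"twist": 0,"grip": 0},{"offset": [0,0,0],"twist": 0,"grip": 0},{"offset": [0,0,0],"twist": 0,"grip": 0}])

```text
time: 5.92
tool_pos: [0.472, -0.3685, 0.2184]
tool_rot: [-0.0, -0.024, 1.0, 0.003]
contact_force: [-1.6, 8.4, 9.0]
gripper_width: 0.155
```

```bash
python3 - <<'E'
from h import *
s=m.state(); t,r=tool(); print(s['time'],t,r.as_matrix().round(4).tolist(),s['contact_force'],s['gripper_width'],s['joint_pos'])
E
```

```text
5.9167 [ 0.47203448 -0.36848818  0.21841494] [[-0.9988, -0.0481, -0.001], [-0.0481, 0.9988, 0.0055], [0.0007, 0.0055, -1.0]] [-1.63478982  8.3915073   8.98768497] 0.1552872849961633 [-0.78761223  0.17673303  1.80860652  0.00343252  1.16085482 -2.40790396]
```

Call:
play_rows(increments=[{"offset": [0,0,-15],"twist": 0,"grip": 0},{"offset": [0,0,-35],"twist": 0,"grip": 0},{"offset": [0,0,-60],"twist": 0,"grip": 0},{"offset": [0,0,-80],"twist": 0,"grip": 0},{"offset": [0,0,-80],"twist": 0,"grip": 0}])

```text
time: 6.33
tool_pos: [0.473, -0.3709, 0.3031]
tool_rot: [0.003, -0.024, 1.0, -0.003]
contact_force: [0.6, -0.3, 0.7]
gripper_width: 0.154
```

Call:
play_rows(increments=[{"offset": [-11,30,0],"twist": 0,"grip": 0},{"offset": [-22,60,0],"twist": 0,"grip": 0},{"offset": [-33,90,0],"twist": 0,"grip": 0},{"offset": [-45,123,0],"twist": 0,"grip": 0},{"offset": [-45,123,0],"twist": 0,"grip": 0}])

```text
time: 6.75
tool_pos: [0.5114, -0.2403, 0.2959]
tool_rot: [-0.001, -0.026, 1.0, 0.002]
contact_force: [0.2, -0.8, -0.8]
gripper_width: 0.154
```

Call:
play_rows(increments=[{"offset": [-11,30,0],"twist": 0,"grip": 0},{"offset": [-22,60,0],"twist": 0,"grip": 0},{"offset": [-33,90,0],"twist": 0,"grip": 0},{"offset": [-46,123,0],"twist": 0,"grip": 0},{"offset": [-46,123,0],"twist": 0,"grip": 0}])

```text
time: 7.17
tool_pos: [0.5515, -0.1155, 0.2964]
tool_rot: [-0.0, -0.027, 1.0, 0.001]
contact_force: [1.0, -0.5, -0.9]
gripper_width: 0.152
```

```bash
python3 - <<'E'
from h import *
s=m.state(); f,T=snap('wrist'); g,T2=snap('side','s1'); cv2.imwrite('pics/c1.png',np.hstack([f,g])[:, :][::1,::1] if 0 else cv2.resize(np.hstack([f,g]),(800,300)))
t,r=tool();print(s['time'],t,s['contact_force'],s['gripper_width'],t+r.apply([0,0,.155]))
E
```

```text
7.1667 [ 0.55077191 -0.1187885   0.29651441] [ 1.02470285 -0.47825482 -0.85652311] 0.15243682604140302 [ 0.55050965 -0.11877311  0.14151463]
```

View pics/c1.png

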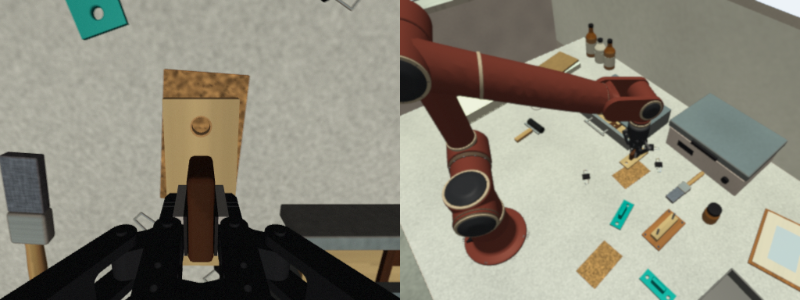

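The board hangs level over the pad (wrist crop: hole at (201,125), cork around it). Lowering and releasing.

Call:
play_rows(increments=[{"offset": [0,0,35],"twist": 0,"grip": 0},{"offset": [0,0,70],"twist": 0,"grip": 0},{"offset": [0,0,90],"twist": 0,"grip": 0},{"offset": [0,0,100],"twist": 0,"grip": 0},{"offset": [0,0,104],"twist": 0,"grip": 0}])

```text
time: 7.68
tool_pos: [0.5493, -0.1205, 0.1915]
tool_rot: [-0.003, -0.023, 1.0, 0.001]
contact_force: [-7.7, 2.4, 8.4]
gripper_width: 0.154
```

Call:
play_rows(increments=[{"offset": [0,0,0],"twist": 0,"grip": 0},{"offset": [0,0,1],"twist": 0,"grip": 0},{"offset": [0,0,1],"twist": 0,"grip": 0.5},{"offset": [0,0,1],"twist": 0,"grip": 1},{"offset": [0,0,1],"twist": 0,"grip": 1}])

```text
time: 8.1
tool_pos: [0.5514, -0.1201, 0.1939]
tool_rot: [0.001, -0.024, 1.0, -0.0]
contact_force: [-0.4, 0.0, -0.1]
gripper_width: 0.571
```

Call:
play_rows(increments=[{"offset": [0,0,0],"twist": 0,"grip": 1},{"offset": [0,0,-10],"twist": 0,"grip": 1},{"offset": [0,0,-50],"twist": 0,"grip": 1},{"offset": [0,0,-90],"twist": 0,"grip": 1},{"offset": [0,0,-130],"twist": 0,"grip": 1}])

```text
time: 8.52
tool_pos: [0.5504, -0.1195, 0.3244]
tool_rot: [-0.0, -0.024, 1.0, 0.0]
contact_force: [0.9, -0.6, 0.6]
gripper_width: 1.002
```

```bash
python3 - <<'E'
from h import *
f,T=snap('wrist','w2'); t,r=tool();print(m.state()['time'],t,m.state()['joint_pos'])
print(find('tip_of','board','wrist',T),find('tip_of','unit_drawer0_handle','wrist',T),find('tip_of','unit','wrist',T))
g,T=snap('scene'); print(find('tip_of','board','scene',T),find('tip_of','unit_drawer0_handle','scene',T),find('tip_of','unit','scene',T))
g,T=snap('side','s2'); print(find('tip_of','board','side',T),find('tip_of','unit_drawer0_handle','side',T),find('tip_of','unit','side',T))
E
```

```text
8.5667 [ 0.55313618 -0.12038255  0.33531668] [-3.45755154e-01 -3.81031191e-02  1.82228257e+00  3.44954921e-05
  1.34193794e+00 -1.96512100e+00]
[([0.5524, -0.1242, 0.0031], 0.57)] [] []
[([0.3076, -0.485, -0.0055], 0.94), ([0.3965, -0.2285, -0.0022], 0.9), ([0.5506, -0.1171, 0.0038], 0.81), ([0.3352, 0.3478, -0.0003], 0.31)] [([0.5686, 0.1504, 0.0456], 0.71)] [([0.7561, 0.1646, -0.0007], 0.88), ([0.5672, 0.1516, 0.048], 0.6)]
[([0.3905, -0.2275, -0.0023], 0.98), ([0.3067, -0.49, -0.0042], 0.78), ([0.5511, -0.1224, 0.0052], 0.73), ([0.4701, -0.368, 0.0333], 0.48)] [([0.5689, 0.1505, 0.0451], 0.56)] [([0.7571, 0.1617, 0.0007], 0.76)]
```

View pics/w2.png

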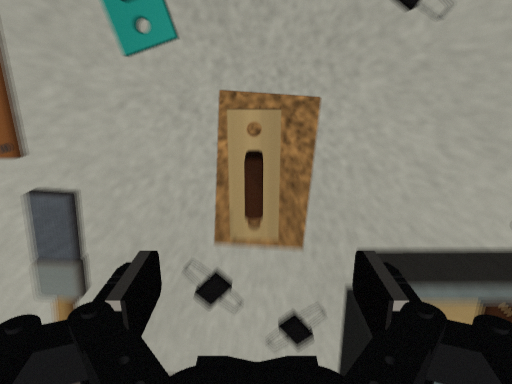

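Board lies flat on the pad (board (254,190), pad (268,170)). Now to the drawer handle, turning the jaws across the bar.

Call:
play_rows(increments=[{"offset": [-4,38,0],"twist": 0,"grip": 1},{"offset": [-8,76,0],"twist": 0,"grip": 1},{"offset": [-12,110,0],"twist": 0,"grip": 1},{"offset": [-15,134,0],"twist": 0,"grip": 1},{"offset": [-15,134,0],"twist": 0,"grip": 1}])

```text
time: 9.53
tool_pos: [0.5592, 0.0183, 0.3222]
tool_rot: [-0.0, -0.026, 1.0, 0.001]
contact_force: [-0.5, -0.4, 0.0]
gripper_width: 0.997
```

Call:
play_rows(increments=[{"offset": [-4,38,0],"twist": 0,"grip": 1},{"offset": [-8,76,0],"twist": 0,"grip": 1},{"offset": [-12,110,0],"twist": 0,"grip": 1},{"offset": [-15,134,0],"twist": 0,"grip": 1},{"offset": [-15,134,0],"twist": 0,"grip": 1}])

```text
time: 9.95
tool_pos: [0.5678, 0.1524, 0.3224]
tool_rot: [-0.0, -0.026, 1.0, 0.001]
contact_force: [-0.8, 0.6, 0.7]
gripper_width: 1.001
```

Call:
play_rows(increments=[{"offset": [0,0,0],"twist": 0.12,"grip": 0.3},{"offset": [0,0,0],"twist": 0.24,"grip": 0.3},{"offset": [0,0,0],"twist": 0.36,"grip": 0.3},{"offset": [0,0,0],"twist": 0.48,"grip": 0.3},{"offset": [0,0,0],"twist": 0.6,"grip": 0.3}])

```text
time: 10.37
tool_pos: [0.568, 0.1483, 0.3222]
tool_rot: [-0.0, 0.276, 0.961, -0.0]
contact_force: [0.2, -0.5, 0.8]
gripper_width: 0.31
```

Call:
play_rows(increments=[{"offset": [0,0,0],"twist": 0.12,"grip": 0.3},{"offset": [0,0,0],"twist": 0.24,"grip": 0.3},{"offset": [0,0,0],"twist": 0.36,"grip": 0.3},{"offset": [0,0,0],"twist": 0.48,"grip": 0.3},{"offset": [0,0,0],"twist": 0.6,"grip": 0.3}])

```text
time: 10.78
tool_pos: [0.568, 0.1482, 0.3223]
tool_rot: [-0.0, 0.547, 0.837, -0.0]
contact_force: [0.5, -0.8, -0.5]
gripper_width: 0.3
```

Call:
play_rows(increments=[{"offset": [0,0,0],"twist": 0.12,"grip": 0.3},{"offset": [0,0,0],"twist": 0.24,"grip": 0.3},{"offset": [0,0,0],"twist": 0.37,"grip": 0.3},{"offset": [0,0,0],"twist": 0.37,"grip": 0.3},{"offset": [0,0,0],"twist": 0.37,"grip": 0.3}])

```text
time: 11.2
tool_pos: [0.568, 0.1485, 0.3224]
tool_rot: [-0.0, 0.689, 0.725, -0.0]
contact_force: [0.8, 0.0, -0.5]
gripper_width: 0.298
```

```bash
python3 - <<'E'
from h import *
f,T=snap('wrist','w3'); t,r=tool();print(m.state()['time'],t,m.state()['joint_pos'],m.state()['gripper_width'])
for q in ['unit_drawer0_handle','unit','mat0']: print(find('tip_of',q,'wrist',T))
print(rel([.5685,.151,.047],.05), pix('wrist',[.5685,.151,.047],T))
E
```

```text
11.25 [0.56796843 0.1486587  0.3224252 ] [ 1.29325275e-01  2.78088686e-02  1.77909025e+00 -2.98810662e-04
  1.33519136e+00  7.82464452e-02] 0.2981596034433783
[([0.5703, 0.1528, 0.0442], 0.56)]
[([0.7604, 0.161, 0.0004], 0.65)]
[([0.754, 0.1603, -0.0], 0.39)]
([1.9, 0.7, 120.6], np.float64(0.0)) (np.float64(257.57817065838816), np.float64(185.55321308195192))
```

View pics/w3.png

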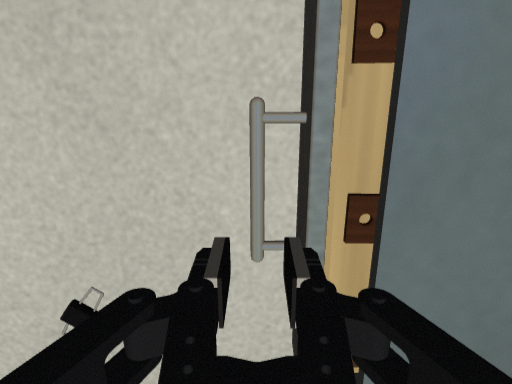

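The bar handle runs from (257,100) to (257,258), straight along the tool's x; mats show at (376,30) and (364,218). Descending to grip it.

Call:
play_rows(increments=[{"offset": [2,1,40],"twist": 0,"grip": 0.3},{"offset": [2,1,75],"twist": 0,"grip": 0.3},{"offset": [2,1,100],"twist": 0,"grip": 0.3},{"offset": [2,1,120],"twist": 0,"grip": 0.3},{"offset": [2,1,120],"twist": 0,"grip": 0.3}])

```text
time: 11.82
tool_pos: [0.5701, 0.1514, 0.203]
tool_rot: [0.001, 0.689, 0.725, 0.001]
contact_force: [0.3, 0.4, 0.9]
gripper_width: 0.3
```

Call:
play_rows(increments=[{"offset": [0,0,0],"twist": 0,"grip": 0.3},{"offset": [0,0,0],"twist": 0,"grip": 0},{"offset": [0,0,0],"twist": 0,"grip": 0},{"offset": [0,0,0],"twist": 0,"grip": 0},{"offset": [0,0,0],"twist": 0,"grip": 0}])

```text
time: 12.23
tool_pos: [0.5689, 0.1514, 0.203]
tool_rot: [0.0, 0.689, 0.724, 0.0]
contact_force: [1.6, -0.4, 1.2]
gripper_width: 0.103
```

```bash
python3 - <<'E'
from h import *
s=m.state();t,r=tool();print(s['time'],t,r.as_matrix().round(4).tolist(),s['contact_force'],s['gripper_width'])
E
```

```text
12.2333 [0.56887526 0.15139771 0.20300758] [[-0.0493, 0.9988, 0.0007], [0.9988, 0.0493, -0.0001], [-0.0001, 0.0007, -1.0]] [ 1.56026981 -0.36282861  1.23948996] 0.10257796521581003
```

Call:
play_rows(increments=[{"offset": [0,-20,0],"twist": 0,"grip": 0},{"offset": [0,-50,0],"twist": 0,"grip": 0},{"offset": [0,-80,0],"twist": 0,"grip": 0},{"offset": [0,-110,0],"twist": 0,"grip": 0},{"offset": [0,-120,0],"twist": 0,"grip": 0}])

```text
time: 12.65
tool_pos: [0.4466, 0.1453, 0.203]
tool_rot: [0.0, 0.689, 0.725, -0.001]
contact_force: [2.0, -2.4, 0.4]
gripper_width: 0.104
```

Call:
play_rows(increments=[{"offset": [0,-5,0],"twist": 0,"grip": 0},{"offset": [0,-10,0],"twist": 0,"grip": 0},{"offset": [0,-13,0],"twist": 0,"grip": 0},{"offset": [0,-15,0],"twist": 0,"grip": 0},{"offset": [0,-15,0],"twist": 0,"grip": 0}])

```text
time: 13.07
tool_pos: [0.4355, 0.1445, 0.2031]
tool_rot: [0.003, 0.69, 0.724, 0.002]
contact_force: [9.2, -2.8, -5.9]
gripper_width: 0.102
```

Call:
play_rows(increments=[{"offset": [0,-3,0],"twist": 0,"grip": 0},{"offset": [0,-5,0],"twist": 0,"grip": 0},{"offset": [0,-7,0],"twist": 0,"grip": 0},{"offset": [0,-7,0],"twist": 0,"grip": 0},{"offset": [0,-7,0],"twist": 0,"grip": 0}])

```text
time: 13.48
tool_pos: [0.4322, 0.1442, 0.2032]
tool_rot: [0.009, 0.69, 0.724, 0.01]
contact_force: [38.5, 0.4, -33.8]
gripper_width: 0.106
```

```bash
python3 - <<'E'
from h import *
s=m.state();t,r=tool();print(s['time'],t,s['contact_force'],s['gripper_width'])
g,T=snap('scene'); print(find('tip_of','unit_drawer0_handle','scene',T),find('tip_of','unit','scene',T),find('tip_of','mat0','scene',T))
g,T=snap('side'); print(find('tip_of','unit_drawer0_handle','side',T),find('tip_of','unit','side',T),find('tip_of','mat0','side',T))
E
```

```text
13.4833 [0.43217852 0.14417678 0.20324675] [ 38.54353577   0.35086214 -33.82148382] 0.10574001062839791
[([0.4363, 0.1447, 0.0487], 0.76), ([0.336, 0.3504, 0.0008], 0.58)] [([0.7523, 0.1622, -0.0011], 0.75)] [([0.5702, 0.1145, 0.0204], 0.63), ([0.5592, 0.2661, 0.0215], 0.55)]
[([0.4357, 0.1448, 0.0444], 0.86), ([0.7595, 0.1599, -0.0021], 0.62)] [([0.7608, 0.1598, -0.0001], 0.65)] [([0.5723, 0.1152, 0.0191], 0.53), ([0.3954, -0.0104, -0.0025], 0.51), ([0.5626, 0.2641, 0.0217], 0.48)]
```

Call:
play_rows(increments=[{"offset": [0,6,0],"twist": 0,"grip": 0},{"offset": [0,6,0],"twist": 0,"grip": 0.3},{"offset": [0,6,0],"twist": 0,"grip": 0.3},{"offset": [0,6,-15],"twist": 0,"grip": 0.3},{"offset": [0,6,-50],"twist": 0,"grip": 0.3}])

```text
time: 14.3
tool_pos: [0.4303, 0.1445, 0.2477]
tool_rot: [-0.004, 0.69, 0.724, -0.005]
contact_force: [-0.1, -0.9, 0.5]
gripper_width: 0.3
```

Call:
play_rows(increments=[{"offset": [0,0,-40],"twist": 0,"grip": 1},{"offset": [0,0,-80],"twist": 0,"grip": 1},{"offset": [10,30,-100],"twist": -0.12,"grip": 1},{"offset": [20,60,-120],"twist": -0.24,"grip": 1},{"offset": [30,90,-120],"twist": -0.36,"grip": 1}])

```text
time: 14.72
tool_pos: [0.523, 0.1801, 0.3789]
tool_rot: [0.003, 0.546, 0.838, 0.004]
contact_force: [1.5, 0.2, 1.9]
gripper_width: 0.978
```

Call:
play_rows(increments=[{"offset": [0,0,0],"twist": -0.12,"grip": 1},{"offset": [0,0,0],"twist": -0.24,"grip": 1},{"offset": [0,0,0],"twist": -0.36,"grip": 1},{"offset": [0,0,0],"twist": -0.48,"grip": 1},{"offset": [0,0,0],"twist": -0.6,"grip": 1}])

```text
time: 15.13
tool_pos: [0.5211, 0.1795, 0.3718]
tool_rot: [-0.001, 0.274, 0.962, -0.0]
contact_force: [0.2, -0.1, -0.3]
gripper_width: 0.994
```

Call:
play_rows(increments=[{"offset": [0,0,0],"twist": -0.12,"grip": 1},{"offset": [0,0,0],"twist": -0.24,"grip": 1},{"offset": [0,0,0],"twist": -0.36,"grip": 1},{"offset": [0,0,0],"twist": -0.48,"grip": 1},{"offset": [0,0,0],"twist": -0.61,"grip": 1}])

```text
time: 15.55
tool_pos: [0.521, 0.1794, 0.372]
tool_rot: [-0.001, -0.025, 1.0, 0.0]
contact_force: [0.6, 0.2, -0.5]
gripper_width: 0.997
```

```bash
python3 - <<'E'
from h import *
f,T=snap('wrist','w4'); t,r=tool();print(m.state()['time'],t,r.as_matrix().round(4)[:2,:2].tolist(),m.state()['joint_pos'])
for q in ['mat0']: print(find('tip_of',q,'wrist',T))
g,T=snap('scene');print(find('tip_of','unit_drawer0_handle','scene',T),find('tip_of','mat0','scene',T),find('tip_of','board','scene',T))
E
```

```text
15.6 [0.52098567 0.17942397 0.37197209] [[-0.9986, -0.0533], [-0.0533, 0.9986]] [ 1.96421091e-01 -1.01177702e-01  1.81922328e+00  9.34100666e-04
  1.42549007e+00 -1.42788125e+00]
[([0.5588, 0.2643, 0.0173], 0.94), ([0.5765, 0.1131, 0.0187], 0.68)]
[([0.4367, 0.147, 0.0475], 0.96), ([0.473, 0.4841, -0.0037], 0.2)] [([0.564, 0.2642, 0.0254], 0.67), ([0.5712, 0.1161, 0.0196], 0.58)] [([0.3071, -0.4865, -0.0001], 0.88), ([0.5523, -0.1152, 0.0005], 0.75), ([0.3981, -0.2298, -0.0035], 0.58)]
```

View pics/w4.png

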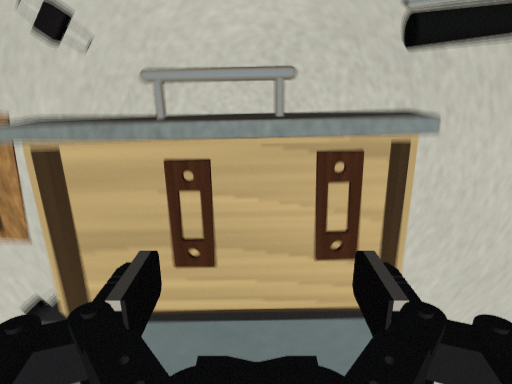

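Drawer is out; exactly two mats in it, at (190,213) and (340,205). Measuring their poses.

```bash
cat >> h.py <<'E'
def mats(f,T,z=.028,cam='wrist',vmax=110):
    hsv=cv2.cvtColor(f,cv2.COLOR_BGR2HSV); mk=((hsv[...,2]<vmax)&(hsv[...,1]>90)).astype(np.uint8); out=[]
    for c in cv2.findContours(mk,cv2.RETR_EXTERNAL,cv2.CHAIN_APPROX_NONE)[0]:
        if cv2.contourArea(c)<1200: continue
        P=np.array([ray(cam,u,v,z,T)[:2] for u,v in c[:,0,:]]).astype(np.float32)
        b=cv2.boxPoints(cv2.minAreaRect(P*1000)); e=[b[1]-b[0],b[2]-b[1]]; L=[np.linalg.norm(x) for x in e]
        a=e[int(np.argmax(L))]; yaw=(np.arctan2(a[1],a[0])+np.pi/2)%np.pi-np.pi/2
        out.append((b.mean(0).round(1).tolist(),np.round(L,1).tolist(),round(float(yaw),4)))
    return out
E
python3 - <<'E'
from h import *
f=cv2.imread('pics/w4.png'); T=np.array(m.get_calibration('wrist')['T'])
for o in mats(f,T): print(o)
for p,yaw in (([.571,.1145,.024],.05),([.561,.2645,.024],.05)): print(rel(p,yaw+np.pi/2))
hsv=cv2.cvtColor(f,cv2.COLOR_BGR2HSV); print(hsv[213,170],hsv[205,322],hsv[290,150])
E
```

```text
([573.7000122070312, 114.4000015258789], [44.79999923706055, 116.0], 0.0498)
([562.2000122070312, 264.6000061035156], [50.599998474121094, 123.69999694824219], 0.0942)
([606.5999755859375, -17.0], [30.799999237060547, 190.5], 0.0415)
([560.7000122070312, 318.1000061035156], [20.399999618530273, 140.5], 0.0889)
([-47.3, -66.8, 193.4], np.float64(-0.009))
([-43.5, 83.5, 193.4], np.float64(-0.009))
[ 11 165  65] [  8 166  60] [ 10 153   5]
```

Call:
play_rows(increments=[{"offset": [-20,-27,10],"twist": 0,"grip": 0.7},{"offset": [-40,-55,20],"twist": 0,"grip": 0.7},{"offset": [-50,-67,40],"twist": 0,"grip": 0.7},{"offset": [-50,-67,60],"twist": 0,"grip": 0.7},{"offset": [-50,-67,60],"twist": 0,"grip": 0.7}])

```text
time: 16.27
tool_pos: [0.5732, 0.1133, 0.3078]
tool_rot: [-0.004, -0.02, 1.0, -0.0]
contact_force: [-1.3, 0.1, -0.4]
gripper_width: 0.7
```

```bash
python3 - <<'E'
from h import *
f,T=snap('wrist','w5'); t,r=tool();print(m.state()['time'],t)
for o in mats(f,T): print(o)
print(rel([.5737,.1144,.0385],.0498+np.pi/2))
E
```

```text
16.3167 [0.5734278  0.11393735 0.30982399]
([615.5999755859375, 301.3999938964844], [45.400001525878906, 138.39999389648438], 0.2624)
([573.0, 114.0999984741211], [43.599998474121094, 115.0999984741211], 0.0434)
([559.5, 260.5], [46.599998474121094, 115.69999694824219], 0.0639)
([593.7000122070312, -15.899999618530273], [22.700000762939453, 183.89999389648438], 0.051)
([-1.9, 0.4, 116.3], np.float64(-0.009))
```

Call:
play_rows(increments=[{"offset": [-1,0,40],"twist": 0,"grip": 0.7},{"offset": [-1,0,75],"twist": 0,"grip": 0.7},{"offset": [-1,0,100],"twist": 0,"grip": 0.7},{"offset": [-1,0,112],"twist": 0,"grip": 0.7},{"offset": [-1,0,116],"twist": 0,"grip": 0.7}])

```text
time: 16.73
tool_pos: [0.5744, 0.1149, 0.1952]
tool_rot: [-0.002, -0.022, 1.0, -0.0]
contact_force: [0.1, -0.7, 0.2]
gripper_width: 0.697
```

Call:
play_rows(increments=[{"offset": [0,0,0],"twist": 0,"grip": 0.7},{"offset": [0,0,0],"twist": 0,"grip": 0},{"offset": [0,0,0],"twist": 0,"grip": 0},{"offset": [0,0,0],"twist": 0,"grip": 0},{"offset": [0,0,0],"twist": 0,"grip": 0}])

```text
time: 17.15
tool_pos: [0.5776, 0.1146, 0.2017]
tool_rot: [0.004, -0.022, 1.0, 0.0]
contact_force: [0.6, 0.5, 6.5]
gripper_width: 0.141
```

```bash
python3 - <<'E'
from h import *
s=m.state();t,r=tool();print(s['time'],t,r.as_matrix().round(4)[:2].tolist(),s['contact_force'],s['gripper_width'])
E
```

```text
17.15 [0.57763819 0.11460135 0.20169372] [[-0.999, -0.0431, 0.0084], [-0.0431, 0.9991, 0.0006]] [0.61303356 0.52122996 6.46272268] 0.14076757101952264
```

The fingers slid shut over the mat's top (opening 0.14), so the tips stood too high. Opening, rising and checking the mat before going lower.

Call:
play_rows(increments=[{"offset": [0,0,-20],"twist": 0,"grip": 0},{"offset": [0,0,-50],"twist": 0,"grip": 0.7},{"offset": [0,0,-80],"twist": 0,"grip": 0.7},{"offset": [0,0,-80],"twist": 0,"grip": 0.7},{"offset": [0,0,-80],"twist": 0,"grip": 0.7}])

```text
time: 17.57
tool_pos: [0.5768, 0.1146, 0.2819]
tool_rot: [0.005, -0.022, 1.0, 0.0]
contact_force: [-0.7, 0.7, 0.5]
gripper_width: 0.568
```

```bash
python3 - <<'E'
from h import *
f,T=snap('wrist','w6'); t,r=tool();print(m.state()['time'],t)
for o in mats(f,T): print(o)
print(rel([.5733,.1143,.034],.0498+np.pi/2))
E
```

```text
17.6167 [0.57589241 0.11446304 0.27936674]
([572.0999755859375, 113.9000015258789], [43.599998474121094, 114.0999984741211], 0.0432)
([559.0, 259.5], [46.599998474121094, 115.0], 0.064)
([591.7999877929688, -17.299999237060547], [31.399999618530273, 183.0], 0.0144)
([3.7, -0.1, 90.4], np.float64(-0.007))
```

Call:
play_rows(increments=[{"offset": [3,0,35],"twist": 0,"grip": 0.7},{"offset": [3,0,65],"twist": 0,"grip": 0.7},{"offset": [3,0,82],"twist": 0,"grip": 0.7},{"offset": [3,0,90],"twist": 0,"grip": 0.7},{"offset": [3,0,90],"twist": 0,"grip": 0.7}])

```text
time: 18.03
tool_pos: [0.5752, 0.1144, 0.1903]
tool_rot: [0.004, -0.022, 1.0, 0.0]
contact_force: [1.1, -0.1, 13.4]
gripper_width: 0.701
```

```bash
python3 - <<'E'
from h import *
s=m.state();t,r=tool();print(s['time'],t,r.as_matrix().round(4).tolist(),s['contact_force'],s['gripper_width'],rel([.5733,.1143,.034]))
E
```

```text
18.0333 [0.57518748 0.11436883 0.19034496] [[-0.999, -0.0431, 0.0084], [-0.0431, 0.9991, 0.0004], [-0.0084, 0.0, -1.0]] [ 1.10783093 -0.0518249  13.43610771] 0.7005684635169889 [3.2, 0.0, 1.3]
```

Call:
play_rows(increments=[{"offset": [0,0,-1],"twist": 0,"grip": 0.6},{"offset": [0,0,-2],"twist": 0,"grip": 0},{"offset": [0,0,-2],"twist": 0,"grip": 0},{"offset": [0,0,-2],"twist": 0,"grip": 0},{"offset": [0,0,-2],"twist": 0,"grip": 0}])

```text
time: 18.45
tool_pos: [0.5753, 0.1145, 0.1937]
tool_rot: [0.005, -0.022, 1.0, 0.0]
contact_force: [-0.0, -1.2, 17.8]
gripper_width: 0.49
```

```bash
python3 - <<'E'
from h import *
s=m.state();t,r=tool();print(s['time'],t,r.as_matrix().round(4).tolist(),s['contact_force'],s['gripper_width'])
E
```

```text
18.45 [0.57525222 0.11445579 0.1937314 ] [[-0.999, -0.0432, 0.0093], [-0.0432, 0.9991, 0.0005], [-0.0093, 0.0001, -1.0]] [-1.20299786e-02 -1.16571470e+00  1.78315368e+01] 0.49034229683150593
```

Gripped at 0.49 (≈44 mm). Lifting and carrying to the frame.

Call:
play_rows(increments=[{"offset": [0,0,-15],"twist": 0,"grip": 0},{"offset": [0,0,-45],"twist": 0,"grip": 0},{"offset": [0,0,-80],"twist": 0,"grip": 0},{"offset": [0,0,-110],"twist": 0,"grip": 0},{"offset": [0,0,-130],"twist": 0,"grip": 0}])

```text
time: 18.87
tool_pos: [0.5725, 0.1143, 0.3212]
tool_rot: [0.001, -0.022, 1.0, 0.0]
contact_force: [0.4, -0.1, 0.4]
gripper_width: 0.492
```

Call:
play_rows(increments=[{"offset": [10,-38,0],"twist": 0,"grip": 0},{"offset": [20,-76,0],"twist": 0,"grip": 0},{"offset": [30,-114,0],"twist": 0,"grip": 0},{"offset": [40,-150,0],"twist": 0,"grip": 0},{"offset": [42,-158,0],"twist": 0,"grip": 0}])

```text
time: 19.28
tool_pos: [0.5357, -0.049, 0.3175]
tool_rot: [-0.001, -0.02, 1.0, -0.001]
contact_force: [-0.2, -0.1, -1.0]
gripper_width: 0.488
```

Call:
play_rows(increments=[{"offset": [10,-38,0],"twist": 0,"grip": 0},{"offset": [20,-76,0],"twist": 0,"grip": 0},{"offset": [30,-114,0],"twist": 0,"grip": 0},{"offset": [40,-150,0],"twist": 0,"grip": 0},{"offset": [42,-158,0],"twist": 0,"grip": 0}])

```text
time: 19.7
tool_pos: [0.5007, -0.2087, 0.3179]
tool_rot: [-0.001, -0.019, 1.0, -0.001]
contact_force: [-0.0, 0.6, -0.4]
gripper_width: 0.493
```

Call:
play_rows(increments=[{"offset": [10,-38,0],"twist": 0,"grip": 0},{"offset": [20,-76,0],"twist": 0,"grip": 0},{"offset": [30,-114,0],"twist": 0,"grip": 0},{"offset": [40,-150,0],"twist": 0,"grip": 0},{"offset": [42,-158,0],"twist": 0,"grip": 0}])

```text
time: 20.12
tool_pos: [0.4656, -0.3683, 0.318]
tool_rot: [-0.001, -0.02, 1.0, -0.0]
contact_force: [-0.5, 0.6, 0.3]
gripper_width: 0.489
```

Call:
play_rows(increments=[{"offset": [0,0,0],"twist": 0,"grip": 0},{"offset": [0,0,0],"twist": 0,"grip": 0},{"offset": [0,0,0],"twist": 0,"grip": 0},{"offset": [0,0,0],"twist": 0,"grip": 0}])

```text
time: 20.45
tool_pos: [0.4673, -0.3631, 0.3183]
tool_rot: [-0.0, -0.023, 1.0, 0.0]
contact_force: [-0.1, 0.0, -0.6]
gripper_width: 0.49
```

```bash
python3 - <<'E'
from h import *
f,T=snap('wrist','w7'); s=m.state();t,r=tool();print(s['time'],t,r.as_matrix().round(4).tolist(),s['contact_force'],s['gripper_width'])
g,T2=snap('side');print(find('tip_of','mat0','side',T2),find('tip_of','board','side',T2))
E
```

```text
20.5 [ 0.46738789 -0.36315658  0.31847326] [[-0.999, -0.0453, -0.0002], [-0.0453, 0.999, 0.0006], [0.0002, 0.0006, -1.0]] [ 0.03848842 -0.66566892 -1.0832678 ] 0.4869958004699095
[([0.4712, -0.3617, 0.1428], 0.92)] [([0.551, -0.1212, 0.0025], 0.78), ([0.3094, -0.4891, -0.0029], 0.61)]
```

View pics/w7.png

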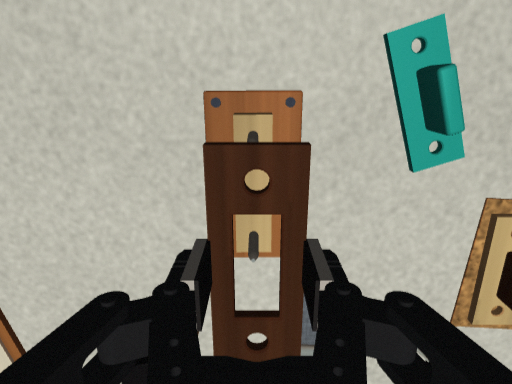

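Held mat: holes at (257,180) and (258,340); pins seen at (252,138) and (253,245). Computing the remaining shift.

```bash
cat >> h.py <<'E'
def blob(f,u,v,dark=False,vt=85,box=20):
    """centroid of the light (dark) blob containing/near (u,v)"""
    g=f.max(2); w=g[v-box:v+box,u-box:u+box]; mk=((w<vt) if dark else (w>=vt)).astype(np.uint8)
    n,l,st,c=cv2.connectedComponentsWithStats(mk); k=l[box,box]; return c[k]+[u-box,v-box],st[k]
E
python3 - <<'E'
from h import *
f=cv2.imread('pics/w7.png'); T=np.array(m.get_calibration('wrist')['T'])
t,r=tool(); zt=t[2]-.1717+.006
H=[]
for u,v in ((257,180),(258,339)):
    c,st=blob(f,u,v); print('hole',c,st); H.append(ray('wrist',*c,zt,T)); H.append(ray('wrist',*c,zt-.003,T))
H=np.array(H); print(H.round(4)); d=H[0]-H[2]; print('mat centre',(H[0]+H[2])/2,np.linalg.norm(d),np.arctan2(-d[1],-d[0]))
c0=np.array([.470,-.3662]); ex=np.array([np.cos(.049),np.sin(.049)])
for s in (-1,1):
    p=c0+s*.042*ex; print('pin pred base/tip',s,np.round(pix('wrist',[*p,.03],T)),np.round(pix('wrist',[*p,.072],T)))
print(footpose(f,T))
# dark pin 2 seen through window
print(blob(f,253,245,True)); cv2.imwrite('pics/c7.png',cv2.resize(f[120:360,190:320],None,fx=2.5,fy=2.5,interpolation=cv2.INTER_CUBIC))
E
```

```text
hole [256.60187354 179.22716628] [  7   9  26  22 427]
hole [256.48823529 337.21176471] [  9  13  20  11 170]
[[ 0.4277 -0.3658  0.1531]
 [ 0.4286 -0.3658  0.1501]
 [ 0.5084 -0.3623  0.1531]
 [ 0.5111 -0.3622  0.1501]]
mat centre [ 0.46805806 -0.36408163  0.15306356] 0.08076963756267487 0.043528488873456214
pin pred base/tip -1 [254. 135.] [253. 145.]
pin pred base/tip 1 [254. 235.] [254. 260.]
[([545.0999755859375, -133.10000610351562], [136.39999389648438, 63.400001525878906], 3.1365), ([531.0999755859375, -361.5], [90.30000305175781, 270.5], 0.0442)]
(array([252.9875    , 245.34583333]), array([ 15,   7,  11,  28, 240], dtype=int32))
```

View pics/c7.png

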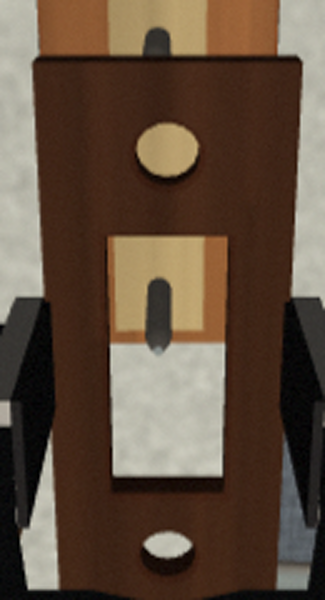

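Call:
play_rows(increments=[{"offset": [0,-3,20],"twist": -0.005,"grip": 0},{"offset": [0,-3,45],"twist": -0.005,"grip": 0},{"offset": [0,-3,62],"twist": -0.005,"grip": 0},{"offset": [0,-3,67],"twist": -0.005,"grip": 0},{"offset": [0,-3,67],"twist": -0.005,"grip": 0}])

```text
time: 21.07
tool_pos: [0.4665, -0.3669, 0.2498]
tool_rot: [-0.001, -0.024, 1.0, 0.001]
contact_force: [0.5, 0.6, -0.5]
gripper_width: 0.488
```

```bash
python3 - <<'E'
from h import *
f,T=snap('wrist','w8'); s=m.state();t,r=tool();print(s['time'],t,r.as_matrix().round(4).tolist(),s['contact_force'],s['gripper_width'])
zt=t[2]-.1717+.006; print(zt)
c0=np.array([.470,-.3669]); ex=np.array([np.cos(.049),np.sin(.049)])
for sg in (-1,1):
    p=c0+sg*.042*ex; print('pin pred',np.round(pix('wrist',[*p,.03],T),1),np.round(pix('wrist',[*p,.072],T),1),'hole wanted',np.round(pix('wrist',[*p,zt],T),1))
cv2.imwrite('pics/c8.png',cv2.resize(f[100:370,180:330],None,fx=2.2,fy=2.2,interpolation=cv2.INTER_CUBIC))
E
```

```text
21.1167 [ 0.4669766  -0.36741985  0.2514661 ] [[-0.9988, -0.0485, -0.0007], [-0.0485, 0.9988, 0.0007], [0.0007, 0.0008, -1.0]] [ 0.5030125  -0.83817476  0.78305735] 0.4916631739067066
0.08576610145896182
pin pred [255.7 155.7] [255.6 175. ] hole wanted [255.6 183.7]
pin pred [255.9 282.9] [255.9 328.1] hole wanted [255.9 347.8]
```

View pics/c8.png

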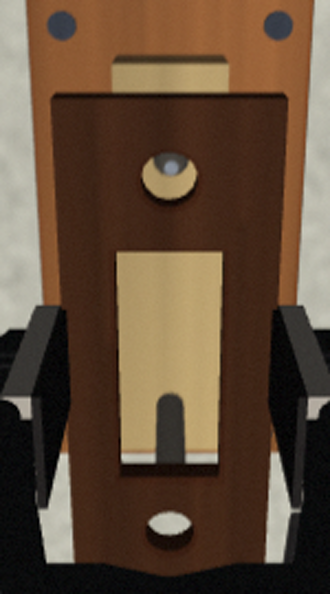

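Pin tip shows at crop (171,167) inside the far hole (centre (169,178)); the mat must go about 2 mm to world +x. Lowering.

Call:
play_rows(increments=[{"offset": [-2,0.4,0],"twist": 0,"grip": 0},{"offset": [-2,0.4,5],"twist": 0,"grip": 0},{"offset": [-2,0.4,10],"twist": 0,"grip": 0},{"offset": [-2,0.4,16],"twist": 0,"grip": 0},{"offset": [-2,0.4,20],"twist": 0,"grip": 0}])

```text
time: 21.53
tool_pos: [0.4686, -0.3673, 0.2315]
tool_rot: [-0.001, -0.024, 1.0, 0.0]
contact_force: [-3.2, 0.0, 1.4]
gripper_width: 0.489
```

```bash
python3 - <<'E'
from h import *
f,T=snap('wrist','w9'); s=m.state();t,r=tool();print(s['time'],t,s['contact_force'],s['gripper_width'])
cv2.imwrite('pics/c9.png',cv2.resize(f[100:370,180:330],None,fx=2,fy=2,interpolation=cv2.INTER_CUBIC))
E
```

```text
21.5833 [ 0.46841829 -0.36695301  0.23020919] [-0.55676017 -0.27884188 -1.38231657] 0.4889941758644746
```

View pics/c9.png

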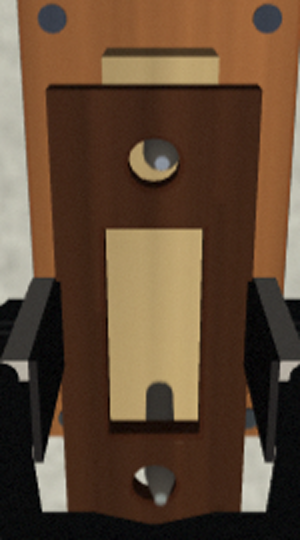

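Both pins are in their holes. Lowering all the way, releasing, and going to the second mat.

Call:
play_rows(increments=[{"offset": [0,0.5,8],"twist": 0,"grip": 0},{"offset": [0,0.5,16],"twist": 0,"grip": 0},{"offset": [0,0.5,23],"twist": 0,"grip": 0},{"offset": [0,0.5,27],"twist": 0,"grip": 0},{"offset": [0,0.5,28],"twist": 0,"grip": 0}])

```text
time: 22.0
tool_pos: [0.4685, -0.3664, 0.2023]
tool_rot: [-0.001, -0.024, 1.0, 0.001]
contact_force: [-3.8, 0.7, 2.2]
gripper_width: 0.489
```

Call:
play_rows(increments=[{"offset": [0,0,0],"twist": 0,"grip": 0},{"offset": [0,0,0],"twist": 0,"grip": 0.7},{"offset": [0,0,0],"twist": 0,"grip": 0.7},{"offset": [0,0,0],"twist": 0,"grip": 0.7},{"offset": [0,0,-20],"twist": 0,"grip": 0.7}])

```text
time: 22.42
tool_pos: [0.468, -0.3655, 0.2203]
tool_rot: [-0.002, -0.024, 1.0, 0.002]
contact_force: [-1.2, 1.2, -1.2]
gripper_width: 0.701
```

Call:
play_rows(increments=[{"offset": [0,0,-40],"twist": 0,"grip": 0.7},{"offset": [0,0,-75],"twist": 0,"grip": 0.7},{"offset": [0,0,-100],"twist": 0,"grip": 0.7},{"offset": [0,0,-110],"twist": 0,"grip": 0.7},{"offset": [0,0,-110],"twist": 0,"grip": 0.7}])

```text
time: 22.83
tool_pos: [0.4698, -0.3674, 0.338]
tool_rot: [0.003, -0.024, 1.0, -0.003]
contact_force: [-0.1, -0.4, -1.1]
gripper_width: 0.699
```

```bash
python3 - <<'E'
from h import *
f,T=snap('wrist','w10'); s=m.state();t,r=tool();print(s['time'],t,s['contact_force'],s['gripper_width'])
print(mats(f,T,.036),find('tip_of','mat0','wrist',T))
cv2.imwrite('pics/c10.png',f[60:330,120:400])
E
```

```text
22.8833 [ 0.46923057 -0.36686994  0.33490643] [ 0.04502896  0.09781289 -0.57740839] 0.7029110834171332
[([618.2999877929688, -427.6000061035156], [33.400001525878906, 87.19999694824219], 0.0031), ([470.79998779296875, -366.20001220703125], [44.20000076293945, 116.19999694824219], 0.0486), ([396.5, -237.5], [25.899999618530273, 51.099998474121094], 0.1623)] [([0.474, -0.3656, 0.0288], 0.88)]
```

View pics/c10.png

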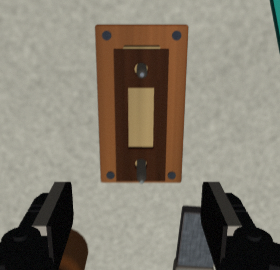

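First mat lies flat over both pins (crop (141,115), measured centre (0.471,-0.366)). Now the second.

Call:
play_rows(increments=[{"offset": [-8,39,0],"twist": 0,"grip": 0.7},{"offset": [-15,78,0],"twist": 0,"grip": 0.7},{"offset": [-22,117,0],"twist": 0,"grip": 0.7},{"offset": [-30,156,0],"twist": 0,"grip": 0.7},{"offset": [-30,156,0],"twist": 0,"grip": 0.7}])

```text
time: 23.35
tool_pos: [0.491, -0.204, 0.3298]
tool_rot: [-0.002, -0.027, 1.0, 0.003]
contact_force: [-0.1, -0.5, -0.3]
gripper_width: 0.696
```

Call:
play_rows(increments=[{"offset": [-8,39,0],"twist": 0,"grip": 0.7},{"offset": [-15,78,0],"twist": 0,"grip": 0.7},{"offset": [-22,117,0],"twist": 0,"grip": 0.7},{"offset": [-30,156,0],"twist": 0,"grip": 0.7},{"offset": [-30,156,0],"twist": 0,"grip": 0.7}])

```text
time: 23.77
tool_pos: [0.5134, -0.0472, 0.3306]
tool_rot: [-0.002, -0.027, 1.0, 0.002]
contact_force: [-0.4, -0.2, -0.3]
gripper_width: 0.704
```

Call:
play_rows(increments=[{"offset": [-8,39,0],"twist": 0,"grip": 0.7},{"offset": [-15,78,0],"twist": 0,"grip": 0.7},{"offset": [-22,117,0],"twist": 0,"grip": 0.7},{"offset": [-30,156,0],"twist": 0,"grip": 0.7},{"offset": [-30,156,0],"twist": 0,"grip": 0.7}])

```text
time: 24.18
tool_pos: [0.5359, 0.1096, 0.331]
tool_rot: [-0.002, -0.027, 1.0, 0.001]
contact_force: [0.5, -0.7, -0.2]
gripper_width: 0.701
```

Call:
play_rows(increments=[{"offset": [-8,39,0],"twist": 0,"grip": 0.7},{"offset": [-15,78,0],"twist": 0,"grip": 0.7},{"offset": [-22,117,0],"twist": 0,"grip": 0.7},{"offset": [-30,156,0],"twist": 0,"grip": 0.7},{"offset": [-30,156,0],"twist": 0,"grip": 0.7}])

```text
time: 24.6
tool_pos: [0.5586, 0.2665, 0.3308]
tool_rot: [-0.002, -0.027, 1.0, 0.001]
contact_force: [-0.7, -0.1, -0.0]
gripper_width: 0.704
```

Call:
play_rows(increments=[{"offset": [0,0,0],"twist": 0,"grip": 0.7},{"offset": [0,0,0],"twist": 0,"grip": 0.7}])

```text
time: 24.77
tool_pos: [0.5586, 0.2615, 0.3313]
tool_rot: [-0.002, -0.024, 1.0, -0.001]
contact_force: [0.3, -0.4, 0.1]
gripper_width: 0.701
```

```bash
python3 - <<'E'
from h import *
f,T=snap('wrist','w11'); s=m.state();t,r=tool();print(s['time'],t,r.as_matrix().round(4).tolist())
for v in (90,110): print([o for o in mats(f,T,vmax=v) if max(o[1])<150])
print(find('tip_of','mat0','wrist',T)); print(rel([.561,.2625,.034],.06+np.pi/2))
E
```

```text
24.8167 [0.55862122 0.26109422 0.33184681] [[-0.9989, -0.0472, -0.0028], [-0.0472, 0.9989, -0.0014], [0.0028, -0.0013, -1.0]]
[([566.2999877929688, 262.5], [43.400001525878906, 115.5999984741211], 0.0642)]
[([566.5, 262.5], [43.70000076293945, 116.0999984741211], 0.0647)]
[([0.5651, 0.2611, 0.0171], 0.68)]
([-3.0, 1.8, 143.3], np.float64(-0.013))
```

Call:
play_rows(increments=[{"offset": [-8,1.5,35],"twist": -0.017,"grip": 0.7},{"offset": [-8,1.5,75],"twist": -0.017,"grip": 0.7},{"offset": [-8,1.5,110],"twist": -0.017,"grip": 0.7},{"offset": [-8,1.5,132],"twist": -0.017,"grip": 0.7},{"offset": [-8,1.5,140],"twist": -0.017,"grip": 0.7}])

```text
time: 25.28
tool_pos: [0.5655, 0.2619, 0.1903]
tool_rot: [-0.003, -0.032, 0.999, -0.001]
contact_force: [0.6, -7.6, 15.4]
gripper_width: 0.697
```

Call:
play_rows(increments=[{"offset": [0,0,0],"twist": 0,"grip": 0.7},{"offset": [0,0,0],"twist": 0,"grip": 0.7}])

```text
time: 25.45
tool_pos: [0.5671, 0.2631, 0.1942]
tool_rot: [0.0, -0.032, 0.999, 0.0]
contact_force: [-0.2, -0.6, -0.0]
gripper_width: 0.699
```

```bash
python3 - <<'E'
from h import *
s=m.state();t,r=tool();print(s['time'],t,r.as_matrix().round(4).tolist(),s['contact_force'],s['gripper_width'],rel([.5665,.2625,.034],.0645+np.pi/2))
E
```

```text
25.45 [0.56710524 0.2630746  0.19415076] [[-0.998, -0.0635, 0.0004], [-0.0635, 0.998, 0.0001], [-0.0004, 0.0001, -1.0]] [-0.20218225 -0.57661206 -0.04713617] 0.6994321044372878 ([0.7, -0.5, 5.2], np.float64(-0.001))
```

Call:
play_rows(increments=[{"offset": [0,0,2],"twist": 0,"grip": 0.7},{"offset": [0,0,4],"twist": 0,"grip": 0.7},{"offset": [0,0,4],"twist": 0,"grip": 0.6},{"offset": [0,0,4],"twist": 0,"grip": 0},{"offset": [0,0,4],"twist": 0,"grip": 0}])

```text
time: 25.87
tool_pos: [0.5686, 0.2645, 0.1938]
tool_rot: [0.003, -0.033, 0.999, 0.0]
contact_force: [0.2, -1.5, 10.3]
gripper_width: 0.491
```

Call:
play_rows(increments=[{"offset": [0,0,0],"twist": 0,"grip": 0},{"offset": [0,0,0],"twist": 0,"grip": 0}])

```text
time: 26.03
tool_pos: [0.5686, 0.2645, 0.1938]
tool_rot: [0.003, -0.033, 0.999, 0.0]
contact_force: [-0.7, -1.5, 9.8]
gripper_width: 0.492
```

```bash
python3 - <<'E'
from h import *
s=m.state();t,r=tool();print(s['time'],t,r.as_matrix().round(4).tolist(),s['contact_force'],s['gripper_width'])
E
```

```text
26.0333 [0.5686088  0.26449633 0.19383795] [[-0.9978, -0.0653, 0.0069], [-0.0653, 0.9979, 0.0012], [-0.007, 0.0008, -1.0]] [-0.70054422 -1.45693137  9.80793966] 0.49165688844965966
```

Call:
play_rows(increments=[{"offset": [0,0,-15],"twist": 0,"grip": 0},{"offset": [0,0,-45],"twist": 0,"grip": 0},{"offset": [0,0,-80],"twist": 0,"grip": 0},{"offset": [0,0,-110],"twist": 0,"grip": 0},{"offset": [0,0,-130],"twist": 0,"grip": 0}])

```text
time: 26.45
tool_pos: [0.5669, 0.2644, 0.3244]
tool_rot: [0.002, -0.033, 0.999, 0.001]
contact_force: [-0.1, 0.4, -0.2]
gripper_width: 0.494
```

Call:
play_rows(increments=[{"offset": [8,-39,0],"twist": 0,"grip": 0},{"offset": [16,-78,0],"twist": 0,"grip": 0},{"offset": [25,-117,0],"twist": 0,"grip": 0},{"offset": [35,-156,0],"twist": 0,"grip": 0},{"offset": [35,-156,0],"twist": 0,"grip": 0}])

```text
time: 26.87
tool_pos: [0.5407, 0.1015, 0.3201]
tool_rot: [-0.0, -0.03, 1.0, -0.001]
contact_force: [0.0, 0.7, 0.4]
gripper_width: 0.491
```

Call:
play_rows(increments=[{"offset": [8,-39,0],"twist": 0,"grip": 0},{"offset": [16,-78,0],"twist": 0,"grip": 0},{"offset": [25,-117,0],"twist": 0,"grip": 0},{"offset": [35,-156,0],"twist": 0,"grip": 0},{"offset": [35,-156,0],"twist": 0,"grip": 0}])

```text
time: 27.28
tool_pos: [0.516, -0.0565, 0.3205]
tool_rot: [0.0, -0.029, 1.0, -0.001]
contact_force: [1.1, 0.5, 0.2]
gripper_width: 0.489
```

Call:
play_rows(increments=[{"offset": [8,-39,0],"twist": 0,"grip": 0},{"offset": [16,-78,0],"twist": 0,"grip": 0},{"offset": [25,-117,0],"twist": 0,"grip": 0},{"offset": [35,-156,0],"twist": 0,"grip": 0},{"offset": [35,-156,0],"twist": 0,"grip": 0}])

```text
time: 27.7
tool_pos: [0.4913, -0.2143, 0.3208]
tool_rot: [0.0, -0.03, 1.0, -0.002]
contact_force: [0.5, -0.6, 0.1]
gripper_width: 0.488
```

Call:
play_rows(increments=[{"offset": [8,-39,0],"twist": 0,"grip": 0},{"offset": [16,-78,0],"twist": 0,"grip": 0},{"offset": [25,-117,0],"twist": 0,"grip": 0},{"offset": [35,-156,0],"twist": 0.016,"grip": 0},{"offset": [35,-156,0],"twist": 0.016,"grip": 0}])

```text
time: 28.12
tool_pos: [0.4666, -0.3721, 0.3207]
tool_rot: [0.0, -0.022, 1.0, -0.002]
contact_force: [-0.3, 0.3, 0.4]
gripper_width: 0.488
```

Call:
play_rows(increments=[{"offset": [0,0,0],"twist": 0,"grip": 0},{"offset": [0,0,0],"twist": 0,"grip": 0},{"offset": [0,0,0],"twist": 0,"grip": 0},{"offset": [0,0,0],"twist": 0,"grip": 0}])

```text
time: 28.45
tool_pos: [0.4681, -0.366, 0.3197]
tool_rot: [-0.0, -0.026, 1.0, 0.0]
contact_force: [-0.8, 1.0, -1.0]
gripper_width: 0.492
```

```bash
cat >> h.py <<'E'
def holes(f,T,zt,guess=((256,181),(257,341))):
    out=[]
    for u,v in guess:
        c,st=blob(f,u,v); out.append((c.round(1).tolist(),st.tolist(),ray('wrist',*c,zt,T).round(4).tolist()))
    return out
E
python3 - <<'E'
from h import *
f,T=snap('wrist','w12'); s=m.state();t,r=tool();print(s['time'],t,r.as_matrix().round(4).tolist(),s['gripper_width'],rel([.4685,-.3664,.1635],.049+np.pi/2))
print(holes(f,T,t[2]-.1657))
g,T2=snap('side');print(find('tip_of','mat0','side',T2),find('tip_of','board','side',T2))
E
```

```text
28.5 [ 0.46806438 -0.36613551  0.31975512] [[-0.9987, -0.0511, 0.0], [-0.0511, 0.9987, 0.0003], [-0.0, 0.0002, -1.0]] 0.48903072916319723 ([-0.4, -0.3, 1.3], np.float64(0.002))
[([256.5, 173.4], [8, 2, 26, 22, 445], [0.426, -0.3684, 0.1541]), ([256.5, 341.4], [0, 0, 40, 40, 1422], [0.5117, -0.364, 0.1541])]
[([0.4748, -0.365, 0.0237], 0.8), ([0.4693, -0.3652, 0.1474], 0.79)] [([0.5522, -0.123, 0.0023], 0.84), ([0.3038, -0.4872, -0.0037], 0.77), ([0.3925, -0.2298, -0.0029], 0.68), ([0.473, -0.3654, 0.0294], 0.6)]
```

Call:
play_rows(increments=[{"offset": [-3,0,20],"twist": 0,"grip": 0},{"offset": [-3,0,45],"twist": 0,"grip": 0},{"offset": [-3,0,63],"twist": 0,"grip": 0},{"offset": [-3,0,69],"twist": 0,"grip": 0},{"offset": [-3,0,69],"twist": 0,"grip": 0}])

```text
time: 29.07
tool_pos: [0.47, -0.3666, 0.2484]
tool_rot: [-0.002, -0.025, 1.0, 0.002]
contact_force: [-1.0, 0.6, -1.2]
gripper_width: 0.486
```

```bash
python3 - <<'E'
from h import *
f,T=snap('wrist','w13'); s=m.state();t,r=tool();print(s['time'],t,r.as_matrix().round(4).tolist(),s['contact_force'],s['gripper_width'])
cv2.imwrite('pics/c13.png',cv2.resize(f[100:370,180:330],None,fx=2.2,fy=2.2,interpolation=cv2.INTER_CUBIC))
E
```

```text
29.1167 [ 0.47050847 -0.36712438  0.25023219] [[-0.9988, -0.0494, -0.001], [-0.0494, 0.9988, 0.0011], [0.001, 0.0011, -1.0]] [-0.34321787  0.30905411  0.33469847] 0.4892718281422698
```

View pics/c13.png

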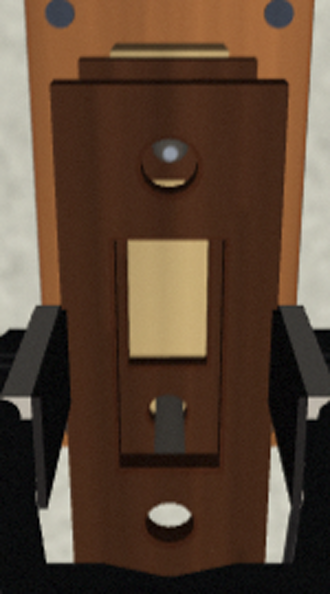

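Pin tip at crop (170,153) in the far hole (169,163); same small correction as before.

Call:
play_rows(increments=[{"offset": [-1.7,0.4,0],"twist": 0,"grip": 0},{"offset": [-1.7,0.4,5],"twist": 0,"grip": 0},{"offset": [-1.7,0.4,10],"twist": 0,"grip": 0},{"offset": [-1.7,0.4,16],"twist": 0,"grip": 0},{"offset": [-1.7,0.4,20],"twist": 0,"grip": 0}])

```text
time: 29.53
tool_pos: [0.4717, -0.3673, 0.2313]
tool_rot: [-0.002, -0.025, 1.0, -0.0]
contact_force: [-6.2, 0.6, 2.2]
gripper_width: 0.491
```

```bash
python3 - <<'E'
from h import *
s=m.state();t,r=tool();print(s['time'],t,r.as_matrix().round(4).tolist(),s['contact_force'],s['gripper_width'])
E
```

```text
29.5333 [ 0.47172263 -0.36725001  0.23126467] [[-0.9988, -0.0495, -0.0031], [-0.0495, 0.9988, -0.0002], [0.0031, -0.0, -1.0]] [-6.21013273  0.56202602  2.20306573] 0.4907667658086236
```

Call:
play_rows(increments=[{"offset": [1,0,6],"twist": 0,"grip": 0},{"offset": [1,0,12],"twist": 0,"grip": 0},{"offset": [1,0,18],"twist": 0,"grip": 0},{"offset": [1,0,22],"twist": 0,"grip": 0},{"offset": [1,0,23],"twist": 0,"grip": 0}])

```text
time: 29.95
tool_pos: [0.4712, -0.3671, 0.2078]
tool_rot: [-0.001, -0.025, 1.0, 0.001]
contact_force: [-6.0, 3.7, 11.5]
gripper_width: 0.489
```

```bash
python3 - <<'E'
from h import *
s=m.state();t,r=tool();print(s['time'],t,s['contact_force'],s['gripper_width'])
E
```

```text
29.95 [ 0.47115176 -0.36705204  0.20780505] [-5.9900711   3.74991793 11.51523681] 0.4887626525621542
```

Bottomed on the first mat (11 N). Releasing and rising.

Call:
play_rows(increments=[{"offset": [0,0,-1],"twist": 0,"grip": 0},{"offset": [0,0,-1],"twist": 0,"grip": 0.7},{"offset": [0,0,-1],"twist": 0,"grip": 0.7},{"offset": [0,0,-1],"twist": 0,"grip": 0.7},{"offset": [0,0,-20],"twist": 0,"grip": 0.7}])

```text
time: 30.37
tool_pos: [0.4702, -0.3657, 0.2238]
tool_rot: [-0.002, -0.025, 1.0, 0.003]
contact_force: [-0.0, 0.0, -0.6]
gripper_width: 0.696
```

Call:
play_rows(increments=[{"offset": [0,0,-40],"twist": 0,"grip": 1},{"offset": [0,0,-75],"twist": 0,"grip": 1},{"offset": [0,0,-100],"twist": 0,"grip": 1},{"offset": [0,0,-110],"twist": 0,"grip": 1},{"offset": [0,0,-110],"twist": 0,"grip": 1}])

```text
time: 30.78
tool_pos: [0.4721, -0.3676, 0.3415]
tool_rot: [0.003, -0.025, 1.0, -0.003]
contact_force: [-0.3, -1.1, -0.4]
gripper_width: 1.003
```

```bash
python3 - <<'E'
from h import *
f,T=snap('wrist','w14'); s=m.state();t,r=tool();print(s['time'],t,r.as_matrix().round(4).tolist(),s['contact_force'],s['gripper_width'])
print(mats(f,T,.042),find('tip_of','mat0','wrist',T),find('tip_of','board','wrist',T))
g,T2=snap('side','s14');print(find('tip_of','board','side',T2)); g,T2=snap('scene','sc14');print(find('tip_of','board','scene',T2),find('tip_of','unit_drawer0_handle','scene',T2))
print(rel([.5515,-.12,.18]))
E
```

```text
30.8333 [ 0.47150823 -0.36710314  0.3384966 ] [[-0.9988, -0.0493, 0.0019], [-0.0493, 0.9988, -0.0016], [-0.0018, -0.0017, -1.0]] [0.41663873 0.12470002 0.40920315] 0.9999651231672269
[([608.5, -448.20001220703125], [70.9000015258789, 80.0999984741211], 1.2297), ([470.20001220703125, -370.1000061035156], [50.900001525878906, 115.4000015258789], 0.0486), ([396.29998779296875, -240.39999389648438], [25.700000762939453, 49.79999923706055], 0.1435)] [([0.4745, -0.3647, 0.0318], 0.58), ([0.4747, -0.3675, 0.0282], 0.46)] [([0.5506, -0.1231, 0.0028], 0.7), ([0.3947, -0.2254, -0.0015], 0.68), ([0.6767, -0.3011, -0.0041], 0.65)]
[([0.3075, -0.4907, -0.003], 0.81), ([0.5487, -0.1241, 0.0034], 0.76), ([0.3919, -0.2272, -0.0021], 0.61)]
[([0.3978, -0.2276, -0.0002], 0.67), ([0.552, -0.122, 0.004], 0.66), ([0.3067, -0.4839, -0.0013], 0.57)] [([0.4482, 0.1454, 0.0469], 0.89)]
[-92.8, 242.2, 1.2]
```

```bash
python3 - <<'E'
from h import *
f=cv2.imread('pics/w14.png')[70:280,150:360]; s=cv2.imread('pics/s14.png')[240:340,290:390]; c=cv2.imread('pics/sc14.png')[205:295,100:190]
R2=lambda x:cv2.resize(x,(400,400),interpolation=cv2.INTER_CUBIC)
w2=cv2.imread('pics/s14.png')[150:270,240:360]
cv2.imwrite('pics/c14.png',cv2.resize(np.vstack([np.hstack([R2(f),R2(s)]),np.hstack([R2(c),R2(w2)])]),(600,600)))
E
```

```text
(no output)
```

View pics/c14.png

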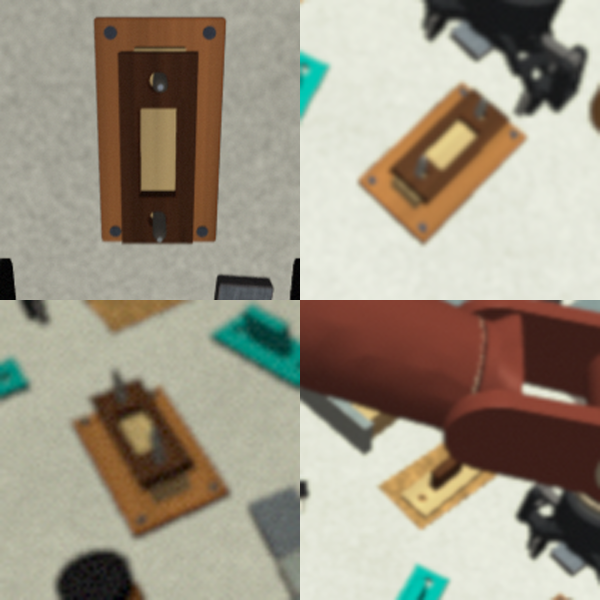

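Both mats lie flat in a stack over the pins; the board is still on the pad. Now fetching the board.

Call:
play_rows(increments=[{"offset": [-12,32,0],"twist": 0,"grip": 1},{"offset": [-24,64,0],"twist": 0,"grip": 1},{"offset": [-36,96,0],"twist": 0,"grip": 1},{"offset": [-46,121,0],"twist": 0,"grip": 1},{"offset": [-46,121,0],"twist": 0,"grip": 1}])

```text
time: 31.6
tool_pos: [0.5121, -0.2402, 0.3369]
tool_rot: [-0.0, -0.027, 1.0, 0.001]
contact_force: [0.4, -0.2, 0.0]
gripper_width: 0.997
```

Call:
play_rows(increments=[{"offset": [-12,32,0],"twist": 0,"grip": 1},{"offset": [-24,64,0],"twist": 0,"grip": 1},{"offset": [-36,96,0],"twist": 0,"grip": 1},{"offset": [-46,121,0],"twist": 0,"grip": 1},{"offset": [-46,121,0],"twist": 0,"grip": 1}])

```text
time: 32.02
tool_pos: [0.552, -0.1177, 0.3372]
tool_rot: [-0.0, -0.027, 1.0, 0.001]
contact_force: [-0.4, -0.9, 0.4]
gripper_width: 0.998
```

Call:
play_rows(increments=[{"offset": [0,0,0],"twist": 0,"grip": 1},{"offset": [0,0,0],"twist": 0,"grip": 1}])

```text
time: 32.18
tool_pos: [0.5511, -0.1214, 0.3373]
tool_rot: [-0.0, -0.025, 1.0, -0.0]
contact_force: [-0.2, -0.4, 0.6]
gripper_width: 1.001
```

```bash
python3 - <<'E'
from h import *
f,T=snap('wrist','w15'); s=m.state();t,r=tool();print(s['time'],t,r.as_matrix().round(4).tolist())
print(find('tip_of','board','wrist',T))
hsv=cv2.cvtColor(f,cv2.COLOR_BGR2HSV)
def seg(mk,z,amin):
    for c in cv2.findContours(cv2.morphologyEx(mk.astype(np.uint8),cv2.MORPH_OPEN,np.ones((3,3))),cv2.RETR_EXTERNAL,cv2.CHAIN_APPROX_NONE)[0]:
        if cv2.contourArea(c)<amin: continue
        P=np.array([ray('wrist',u,v,z,T)[:2] for u,v in c[:,0,:]]).astype(np.float32)
        b=cv2.boxPoints(cv2.minAreaRect(P*1000)); e=[b[1]-b[0],b[2]-b[1]]; L=[np.linalg.norm(x) for x in e]
        a=e[int(np.argmax(L))]; print(b.mean(0).round(1),np.round(L,1),round(float((np.arctan2(a[1],a[0])+np.pi/2)%np.pi-np.pi/2),4))
print('light');seg((hsv[...,0]<30)&(hsv[...,1]>60)&(hsv[...,2]>175),.011,1500)
print('dark');seg((hsv[...,2]<85)&(hsv[...,1]>90),.047,300)
print(rel([.5515,-.1215,.033],.049+np.pi/2)); print(hsv[150,256],hsv[190,256],hsv[130,230])
E
```

```text
32.2333 [ 0.55101881 -0.12179613  0.3373697 ] [[-0.9988, -0.0481, -0.0006], [-0.0481, 0.9988, -0.0003], [0.0007, -0.0003, -1.0]]
[([0.5504, -0.1248, 0.0048], 0.71)]
light
dark
[ 547.1 -122.6] [13.2 53.6] 0.0489
[562.8 -18. ] [ 17.5 109.3] 0.0519
[ 479.7 -297.7] [  4.5 104.6] 0.0469
([-0.7, 0.5, 149.5], np.float64(-0.001))
[ 12 207  16] [ 13 185  55] [ 16 145 125]
```

Call:
play_rows(increments=[{"offset": [0,0,38],"twist": 0,"grip": 1},{"offset": [0,0,76],"twist": 0,"grip": 1},{"offset": [0,0,112],"twist": 0,"grip": 1},{"offset": [0,0,135],"twist": 0,"grip": 1},{"offset": [0,0,144],"twist": 0,"grip": 1}])

```text
time: 32.7
tool_pos: [0.5489, -0.1213, 0.1889]
tool_rot: [-0.004, -0.024, 1.0, 0.001]
contact_force: [-1.0, 1.0, 0.1]
gripper_width: 1.004
```

Call:
play_rows(increments=[{"offset": [0,0,0],"twist": 0,"grip": 1},{"offset": [0,0,0],"twist": 0,"grip": 0},{"offset": [0,0,0],"twist": 0,"grip": 0},{"offset": [0,0,0],"twist": 0,"grip": 0},{"offset": [0,0,0],"twist": 0,"grip": 0}])

```text
time: 33.12
tool_pos: [0.5521, -0.1212, 0.1959]
tool_rot: [0.002, -0.025, 1.0, -0.001]
contact_force: [-0.4, -0.1, 0.5]
gripper_width: 0.453
```

Call:
play_rows(increments=[{"offset": [0,0,0],"twist": 0,"grip": 0},{"offset": [0,0,0],"twist": 0,"grip": 0},{"offset": [0,0,0],"twist": 0,"grip": 0},{"offset": [0,0,0],"twist": 0,"grip": 0},{"offset": [0,0,0],"twist": 0,"grip": 0}])

```text
time: 33.53
tool_pos: [0.5518, -0.121, 0.1948]
tool_rot: [0.001, -0.025, 1.0, -0.0]
contact_force: [-0.2, -0.1, 6.6]
gripper_width: 0.147
```

```bash
python3 - <<'E'
from h import *
s=m.state();t,r=tool();print(s['time'],t,r.as_matrix().round(4).tolist(),s['contact_force'],s['gripper_width'])
E
```

```text
33.5333 [ 0.55175928 -0.12095801  0.19476986] [[-0.9988, -0.0492, 0.0016], [-0.0492, 0.9988, -0.0006], [-0.0015, -0.0006, -1.0]] [-0.17338218 -0.0698576   6.61761869] 0.14743622305499154
```

Call:
play_rows(increments=[{"offset": [0,0,-15],"twist": 0,"grip": 0},{"offset": [0,0,-40],"twist": 0,"grip": 0},{"offset": [0,0,-70],"twist": 0,"grip": 0},{"offset": [0,0,-100],"twist": 0,"grip": 0},{"offset": [0,0,-100],"twist": 0,"grip": 0}])

```text
time: 33.95
tool_pos: [0.5531, -0.1213, 0.3004]
tool_rot: [0.005, -0.025, 1.0, -0.002]
contact_force: [1.6, 0.7, 0.2]
gripper_width: 0.154
```

Call:
play_rows(increments=[{"offset": [12,-32,0],"twist": 0,"grip": 0},{"offset": [24,-64,0],"twist": 0,"grip": 0},{"offset": [36,-96,0],"twist": 0,"grip": 0},{"offset": [46,-121,0],"twist": 0,"grip": 0},{"offset": [46,-121,0],"twist": 0,"grip": 0}])

```text
time: 34.37
tool_pos: [0.5097, -0.2473, 0.2928]
tool_rot: [-0.001, -0.022, 1.0, -0.001]
contact_force: [-0.0, -0.3, -0.8]
gripper_width: 0.156
```

Call:
play_rows(increments=[{"offset": [12,-32,0],"twist": 0,"grip": 0},{"offset": [24,-64,0],"twist": 0,"grip": 0},{"offset": [36,-96,0],"twist": 0,"grip": 0},{"offset": [46,-121,0],"twist": 0,"grip": 0},{"offset": [46,-121,0],"twist": 0,"grip": 0}])

```text
time: 34.78
tool_pos: [0.4698, -0.3703, 0.2929]
tool_rot: [-0.001, -0.023, 1.0, -0.001]
contact_force: [0.2, -0.1, -1.3]
gripper_width: 0.147
```

Call:
play_rows(increments=[{"offset": [0,0,0],"twist": 0,"grip": 0},{"offset": [0,0,0],"twist": 0,"grip": 0},{"offset": [0,0,0],"twist": 0,"grip": 0}])

```text
time: 35.03
tool_pos: [0.4716, -0.3658, 0.293]
tool_rot: [-0.0, -0.025, 1.0, 0.001]
contact_force: [0.6, 0.3, -0.4]
gripper_width: 0.154
```

```bash
python3 - <<'E'
from h import *
f,T=snap('wrist','w16'); s=m.state();t,r=tool();print(s['time'],t,r.as_matrix().round(4).tolist(),s['contact_force'],s['gripper_width'])
under=t[2]-.1918; g=t+r.apply([0,0,.155]); print('grasp',g,under)
ex=np.array([np.cos(.049),np.sin(.049)]); c0=np.array([.4705,-.3669])
for sg in (-1,1):
    p=c0+sg*.042*ex; print('hole wanted (top face)',pix('wrist',[*p,under+.008],T),'pin tip',pix('wrist',[*p,.072],T))
hsv=cv2.cvtColor(f,cv2.COLOR_BGR2HSV); G=f.max(2)
mk=((hsv[...,0]>8)&(hsv[...,0]<30)&(hsv[...,2]>110)).astype(np.uint8)
u,v=map(int,pix('wrist',[*(c0-.042*ex),under+.008],T)); print(G[v-24:v+25:3,u-24:u+25:3])
E
```

```text
35.0833 [ 0.47166777 -0.36574882  0.29323033] [[-0.9987, -0.0507, -0.0005], [-0.0507, 0.9987, 0.0008], [0.0004, 0.0008, -1.0]] [ 0.57545894  0.74996699 -0.29514354] 0.15327778196642297
grasp [ 0.47159774 -0.36562389  0.13823039] 0.10143032724150844
hole wanted (top face) (np.float64(254.6091987660556), np.float64(161.44818577476607)) pin tip (np.float64(254.94192779794832), np.float64(146.66606174559453))
hole wanted (top face) (np.float64(254.71772708933167), np.float64(312.9559258211665)) pin tip (np.float64(254.99325756831752), np.float64(274.99148109717095))
[[166 165 169 170 173 173 175 174 175 174 173 172 167 164 162 160 162]
 [165 168 166 171 173 174 179 173 176 172 173 171 169 165 161 161 160]
 [164 167 168 171 173 174 177 176 174 174 173 171 167 164 161 160 160]
 [169 166 169 170 172 176 177 174 175 170 174 172 165 162 161 159 160]
 [167 166 168 172 171 176 173 150  94  93 110 161 167 163 160 163 160]
 [165 168 168 171 174 174 117  51  49  58  62  63 150 164 161 160 160]
 [164 166 167 172 172 163  56  49  50  56  60  62  59 151 161 162 165]
 [163 165 167 171 174 104  54  51  51  58  63  62  59 148 160 160 159]
 [167 166 169 171 172 115  55  53  52  55  61  62  58 147 159 160 160]
 [165 166 167 169 174 163  93 153 149 154 161 167  62 152 161 159 163]
 [164 165 168 172 173 163  88  78 131 143 140  63 133 163 160 162 162]
 [167 166 167 171 171 171 160 122  74  67  84 153 158 163 160 160 160]
 [165 166 168 170 170 173 175 174 164 161 161 169 166 166 160 162 162]
 [165 166 169 170 171 175 174 175 174 173 170 171 169 165 158 161 161]
 [164 166 166 171 171 173 178 174 174 172 172 170 166 163 158 161 164]
 [163 169 168 168 172 175 177 175 175 173 171 171 169 165 161 161 160]
 [165 165 169 168 173 172 176 176 175 172 173 169 166 161 159 160 161]]
```

The held board's far hole sits within 1 px of the wanted place. Lowering onto the pins, with a force check.

Call:
play_rows(increments=[{"offset": [-0.5,-0.4,10],"twist": 0,"grip": 0},{"offset": [-0.5,-0.4,22],"twist": 0,"grip": 0},{"offset": [-0.5,-0.4,32],"twist": 0,"grip": 0},{"offset": [-0.5,-0.4,40],"twist": 0,"grip": 0},{"offset": [-0.5,-0.4,44],"twist": 0,"grip": 0}])

```text
time: 35.5
tool_pos: [0.4712, -0.3666, 0.2469]
tool_rot: [-0.001, -0.025, 1.0, 0.001]
contact_force: [0.4, -0.2, -1.4]
gripper_width: 0.15
```

```bash
python3 - <<'E'
from h import *
s=m.state();t,r=tool();print(s['time'],t,r.as_matrix().round(4).tolist(),s['contact_force'],s['gripper_width'])
E
```

```text
35.5 [ 0.47122714 -0.36661062  0.2469266 ] [[-0.9988, -0.0494, -0.0027], [-0.0494, 0.9988, 0.0027], [0.0026, 0.0029, -1.0]] [ 0.36071259 -0.19895428 -1.40445861] 0.1504628794115351
```

No resistance at 17 mm below the tips, so it is threaded. Continuing to the stack.

Call:
play_rows(increments=[{"offset": [0,0,4],"twist": 0,"grip": 0},{"offset": [0,0,8],"twist": 0,"grip": 0},{"offset": [0,0,12],"twist": 0,"grip": 0},{"offset": [0,0,14],"twist": 0,"grip": 0},{"offset": [0,0,14],"twist": 0,"grip": 0}])

```text
time: 35.92
tool_pos: [0.4717, -0.3672, 0.2352]
tool_rot: [-0.0, -0.025, 1.0, 0.0]
contact_force: [0.8, 0.4, -1.0]
gripper_width: 0.149
```

```bash
python3 - <<'E'
from h import *
s=m.state();t,r=tool();print(s['time'],t,r.as_matrix().round(4).tolist(),s['contact_force'],s['gripper_width'])
E
```

```text
35.9167 [ 0.47169989 -0.36722114  0.23521335] [[-0.9988, -0.0491, -0.0003], [-0.0491, 0.9988, 0.0006], [0.0002, 0.0006, -1.0]] [ 0.78538168  0.43022282 -0.9929499 ] 0.14905696124753248
```

Call:
play_rows(increments=[{"offset": [0,0,1],"twist": 0,"grip": 0},{"offset": [0,0,1.5],"twist": 0,"grip": 0.5},{"offset": [0,0,1],"twist": 0,"grip": 1},{"offset": [0,0,0],"twist": 0,"grip": 1},{"offset": [0,0,0],"twist": 0,"grip": 1}])

```text
time: 36.33
tool_pos: [0.472, -0.3678, 0.2365]
tool_rot: [0.0, -0.025, 1.0, -0.001]
contact_force: [0.1, -0.3, 0.1]
gripper_width: 0.71
```

Call:
play_rows(increments=[{"offset": [0,0,-10],"twist": 0,"grip": 1},{"offset": [0,0,-40],"twist": 0,"grip": 1},{"offset": [0,0,-80],"twist": 0,"grip": 1},{"offset": [0,0,-110],"twist": 0,"grip": 1},{"offset": [0,0,-110],"twist": 0,"grip": 1}])

```text
time: 36.75
tool_pos: [0.4733, -0.3689, 0.3558]
tool_rot: [0.005, -0.025, 1.0, -0.006]
contact_force: [0.5, -0.5, 1.2]
gripper_width: 1.0
```

```bash
python3 - <<'E'
from h import *
f,T=snap('wrist','w17'); s=m.state();t,r=tool();print(s['time'],t,s['contact_force'],s['gripper_width'])
print(find('tip_of','board','wrist',T),footpose(f,T))
print(find('tip_of','mat0','wrist',T))
g,T2=snap('side','s17');print(find('tip_of','board','side',T2),find('tip_of','unit_drawer0_handle','side',T2)); g,T2=snap('scene','sc17');print(find('tip_of','board','scene',T2),find('tip_of','unit_drawer0_handle','scene',T2))
R2=lambda x:cv2.resize(x,(400,400),interpolation=cv2.INTER_CUBIC)
cv2.imwrite('pics/c17.png',cv2.resize(np.vstack([np.hstack([R2(f[70:280,150:360]),R2(cv2.imread('pics/s17.png')[240:340,290:390])]),np.hstack([R2(cv2.imread('pics/sc17.png')[205:295,100:190]),R2(cv2.imread('pics/s17.png')[70:270,180:380])])]),(600,600)))
E
```

```text
36.8 [ 0.472779   -0.36838562  0.35237434] [-0.36400495 -0.17475091  0.30442022] 0.9982876633305882
[([0.4696, -0.3709, 0.0413], 0.96), ([0.3945, -0.2291, -0.0021], 0.66)] [([633.0999755859375, -444.5], [67.80000305175781, 60.79999923706055], 2.8995), ([545.5, -123.80000305175781], [136.1999969482422, 77.5], 3.1217), ([471.0, -365.8999938964844], [79.0999984741211, 150.1999969482422], 0.0479)]
[]
[([0.3079, -0.4867, -0.0008], 0.89), ([0.3906, -0.2304, -0.0007], 0.66), ([0.472, -0.3686, 0.0416], 0.63)] [([0.4494, 0.146, 0.0454], 0.67)]
[([0.3941, -0.2289, -0.0004], 0.97), ([0.3072, -0.4837, -0.0019], 0.81), ([0.4694, -0.3652, 0.0429], 0.76)] [([0.4451, 0.1462, 0.0486], 0.74)]
```

The board reads z ≈ 0.042 over the bed from all three cameras. Now pushing the drawer by its bar with shut fingers.

Call:
play_rows(increments=[{"offset": [3,40,0],"twist": 0,"grip": 0},{"offset": [6,80,0],"twist": 0,"grip": 0},{"offset": [9,120,0],"twist": 0,"grip": 0},{"offset": [12,160,0],"twist": 0,"grip": 0},{"offset": [13,172,0],"twist": 0,"grip": 0}])

```text
time: 37.62
tool_pos: [0.4494, -0.1925, 0.3445]
tool_rot: [-0.001, -0.026, 1.0, 0.001]
contact_force: [-0.3, -1.0, 0.2]
gripper_width: 0.3
```

Call:
play_rows(increments=[{"offset": [3,40,0],"twist": 0,"grip": 0},{"offset": [6,80,0],"twist": 0,"grip": 0},{"offset": [9,120,0],"twist": 0,"grip": 0},{"offset": [12,160,0],"twist": 0,"grip": 0},{"offset": [13,172,0],"twist": 0,"grip": 0}])

```text
time: 38.03
tool_pos: [0.428, -0.0218, 0.3452]
tool_rot: [-0.0, -0.026, 1.0, 0.001]
contact_force: [0.6, -0.9, -0.7]
gripper_width: -0.001
```

Call:
play_rows(increments=[{"offset": [3,40,0],"twist": 0,"grip": 0},{"offset": [6,80,0],"twist": 0,"grip": 0},{"offset": [9,120,0],"twist": 0,"grip": 0},{"offset": [12,160,0],"twist": 0,"grip": 0},{"offset": [13,172,0],"twist": 0,"grip": 0}])

```text
time: 38.45
tool_pos: [0.4065, 0.1496, 0.3455]
tool_rot: [-0.0, -0.027, 1.0, 0.001]
contact_force: [-0.3, 0.3, 0.7]
gripper_width: -0.002
```

Call:
play_rows(increments=[{"offset": [0,0,0],"twist": 0,"grip": 0},{"offset": [0,0,0],"twist": 0,"grip": 0},{"offset": [0,0,0],"twist": 0,"grip": 0}])

```text
time: 38.7
tool_pos: [0.4077, 0.1454, 0.3455]
tool_rot: [-0.0, -0.024, 1.0, -0.0]
contact_force: [0.2, -0.4, -0.6]
gripper_width: -0.004
```

```bash
python3 - <<'E'
from h import *
f,T=snap('wrist','w18'); s=m.state();t,r=tool();print(s['time'],t,r.as_matrix().round(4).tolist(),s['gripper_width'])
print(find('tip_of','unit_drawer0_handle','wrist',T))
E
```

```text
38.75 [0.40775803 0.14507114 0.34549279] [[-0.9989, -0.0475, -0.0003], [-0.0475, 0.9989, -0.0005], [0.0003, -0.0005, -1.0]] -0.0024401412822493704
[([0.4508, 0.1467, 0.0469], 0.67)]
```

Call:
play_rows(increments=[{"offset": [0,0,35],"twist": 0,"grip": 0},{"offset": [0,0,70],"twist": 0,"grip": 0},{"offset": [0,0,105],"twist": 0,"grip": 0},{"offset": [0,0,130],"twist": 0,"grip": 0},{"offset": [0,0,140],"twist": 0,"grip": 0}])

```text
time: 39.22
tool_pos: [0.4057, 0.1446, 0.2015]
tool_rot: [-0.004, -0.023, 1.0, -0.001]
contact_force: [-0.1, -0.5, -0.6]
gripper_width: -0.001
```

Call:
play_rows(increments=[{"offset": [-10,0,0],"twist": 0,"grip": 0},{"offset": [-25,0,0],"twist": 0,"grip": 0},{"offset": [-45,0,0],"twist": 0,"grip": 0},{"offset": [-65,0,0],"twist": 0,"grip": 0},{"offset": [-85,0,0],"twist": 0,"grip": 0}])

```text
time: 39.63
tool_pos: [0.4932, 0.1494, 0.2059]
tool_rot: [-0.001, -0.024, 1.0, -0.0]
contact_force: [-2.8, 0.8, -0.7]
gripper_width: -0.002
```

Call:
play_rows(increments=[{"offset": [-20,0,0],"twist": 0,"grip": 0},{"offset": [-38,0,0],"twist": 0,"grip": 0},{"offset": [-52,0,0],"twist": 0,"grip": 0},{"offset": [-62,0,0],"twist": 0,"grip": 0},{"offset": [-70,0,0],"twist": 0,"grip": 0}])

```text
time: 40.05
tool_pos: [0.5636, 0.1529, 0.2065]
tool_rot: [0.0, -0.024, 1.0, -0.0]
contact_force: [-1.4, -0.9, 0.6]
gripper_width: -0.001
```

```bash
python3 - <<'E'
from h import *
s=m.state();t,r=tool();print(s['time'],t,s['contact_force'])
g,T2=snap('scene');print(find('tip_of','unit_drawer0_handle','scene',T2))
E
```

```text
40.05 [0.56359823 0.15287176 0.20648862] [-1.42638418 -0.92865707  0.58853912]
[([0.5799, 0.1512, 0.0443], 0.72), ([0.4701, -0.3667, 0.041], 0.46)]
```

Bar at 0.580, about 20 mm to go. Creeping to the stop.

Call:
play_rows(increments=[{"offset": [-4,0,0],"twist": 0,"grip": 0},{"offset": [-8,0,0],"twist": 0,"grip": 0},{"offset": [-11,0,0],"twist": 0,"grip": 0},{"offset": [-14,0,0],"twist": 0,"grip": 0},{"offset": [-14,0,0],"twist": 0,"grip": 0}])

```text
time: 40.57
tool_pos: [0.5766, 0.1545, 0.2059]
tool_rot: [0.001, -0.025, 1.0, 0.0]
contact_force: [-0.2, 0.2, -0.2]
gripper_width: 0.002
```

Call:
play_rows(increments=[{"offset": [-2,0,0],"twist": 0,"grip": 0},{"offset": [-4,0,0],"twist": 0,"grip": 0},{"offset": [-5,0,0],"twist": 0,"grip": 0},{"offset": [-5,0,0],"twist": 0,"grip": 0}])

```text
time: 40.9
tool_pos: [0.5814, 0.1547, 0.2057]
tool_rot: [0.0, -0.025, 1.0, 0.0]
contact_force: [0.4, 0.7, -0.3]
gripper_width: -0.001
```

```bash
python3 - <<'E'
from h import *
s=m.state();t,r=tool();print(s['time'],t,s['contact_force'])
E
```

```text
40.9 [0.58138724 0.154716   0.20571218] [ 0.43479119  0.7054839  -0.28209423]
```

Call:
play_rows(increments=[{"offset": [-2,0,0],"twist": 0,"grip": 0},{"offset": [-3,0,0],"twist": 0,"grip": 0},{"offset": [-4,0,0],"twist": 0,"grip": 0},{"offset": [-4,0,0],"twist": 0,"grip": 0}])

```text
time: 41.23
tool_pos: [0.5853, 0.1549, 0.2056]
tool_rot: [0.0, -0.025, 1.0, 0.0]
contact_force: [-0.6, 1.0, -0.4]
gripper_width: 0.001
```

Call:
play_rows(increments=[{"offset": [-2,0,0],"twist": 0,"grip": 0},{"offset": [-3,0,0],"twist": 0,"grip": 0},{"offset": [-4,0,0],"twist": 0,"grip": 0},{"offset": [-4,0,0],"twist": 0,"grip": 0}])

```text
time: 41.57
tool_pos: [0.5874, 0.1551, 0.2055]
tool_rot: [-0.005, -0.025, 1.0, -0.0]
contact_force: [-13.9, -1.3, 10.2]
gripper_width: -0.001
```

```bash
python3 - <<'E'
from h import *
s=m.state();t,r=tool();print(s['time'],t,s['contact_force'])
g,T2=snap('scene');print(find('tip_of','unit_drawer0_handle','scene',T2))
E
```

```text
41.5667 [0.58743063 0.15507723 0.20547996] [-13.87025602  -1.32076947  10.18605671]
[([0.6017, 0.1549, 0.0469], 0.51), ([0.4709, -0.3632, 0.0365], 0.46)]
```

Firm stop at 14 N with the bar at 0.602: home. Backing off and making a last look.

Call:
play_rows(increments=[{"offset": [5,0,0],"twist": 0,"grip": 0},{"offset": [30,0,0],"twist": 0,"grip": 0},{"offset": [50,0,-20],"twist": 0,"grip": 0},{"offset": [60,0,-60],"twist": 0,"grip": 0},{"offset": [60,0,-100],"twist": 0,"grip": 0}])

```text
time: 42.08
tool_pos: [0.5267, 0.1519, 0.3039]
tool_rot: [-0.003, -0.025, 1.0, -0.0]
contact_force: [1.7, -0.1, 0.6]
gripper_width: 0.001
```

Call:
play_rows(increments=[{"offset": [0,0,-30],"twist": 0,"grip": 0},{"offset": [0,0,-50],"twist": 0,"grip": 0},{"offset": [0,0,-50],"twist": 0,"grip": 0},{"offset": [0,0,-50],"twist": 0,"grip": 0}])

```text
time: 42.42
tool_pos: [0.5297, 0.1521, 0.3575]
tool_rot: [0.002, -0.025, 1.0, 0.0]
contact_force: [-0.1, -0.6, -0.7]
gripper_width: 0.0
```

```bash
python3 - <<'E'
from h import *
s=m.state();print(s['time'],s['tool_pos'],s['contact_force'])
f,T=snap('wrist'); print(find('tip_of','unit_drawer0_handle','wrist',T))
g,T2=snap('side');print(find('tip_of','board','side',T2),find('tip_of','unit_drawer0_handle','side',T2)); h,T3=snap('scene');print(find('tip_of','board','scene',T3),find('tip_of','unit_drawer0_handle','scene',T3))
R2=lambda x:cv2.resize(x,(400,400),interpolation=cv2.INTER_CUBIC)
cv2.imwrite('pics/end.png',cv2.resize(np.vstack([np.hstack([R2(f),R2(g[240:340,290:390])]),np.hstack([R2(h[205:295,100:190]),R2(g[70:270,180:380])])]),(600,600)))
E
```

```text
42.4167 [0.52973921 0.15208796 0.35747851] [-0.12144172 -0.63522686 -0.72797463]
[]
[([0.4712, -0.3679, 0.0419], 0.87), ([0.3928, -0.2308, -0.0015], 0.84), ([0.3071, -0.4911, -0.0021], 0.58)] [([0.6028, 0.1542, 0.0456], 0.96)]
[([0.3931, -0.226, -0.0006], 0.95), ([0.4694, -0.3649, 0.0417], 0.88), ([0.3086, -0.4854, -0.0022], 0.72), ([0.4723, 0.4858, -0.0047], 0.57)] [([0.5998, 0.1529, 0.0452], 0.73)]
```

View pics/end.png

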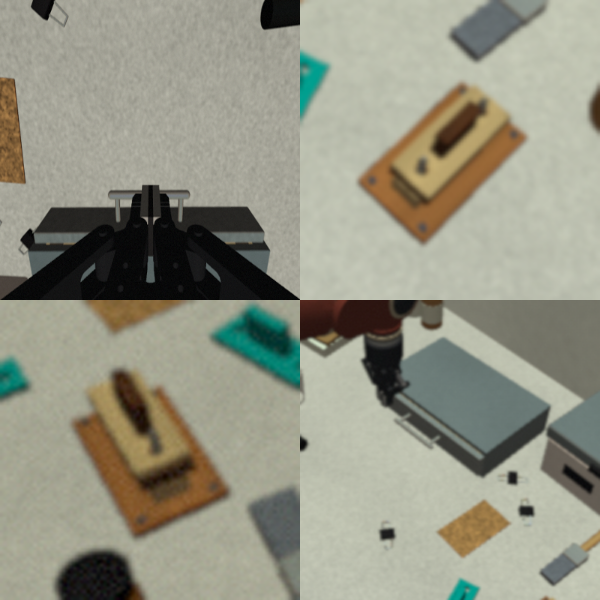

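The picture shows the board flat on the stack with both pins through it, (440,140) and (130,430), and the drawer flush at (440,440). Handing in.

```bash
python3 -c "
from plant import manip as m
print(m.job_done())"
```

```text
the job is handed in; nothing more can be done
None
```

The job is done and handed in at about 42 s of robot time; the hand-in returns no verdict. I laid the board on the leftmost cork pad and pulled the drawer to its stop. Both mats (only two were there) went over the pins, the board went back on top, and I pushed the drawer home.

**Last checks**
- **Board:** flat, with both pins showing through it. It reads about 42 mm above the table, which is bed plus two mats, and its centre is within about 2 mm of the bed's as measured.
- **Drawer:** it met a firm stop at 14 N. The handle bar is at x ≈ 0.601, against about 0.602 expected for fully shut.
- **Arm:** clear of everything and shows no contact force.
- **Other things on the table:** I did not re-measure them one by one. Those visible in the last pictures look undisturbed.

**What went wrong or disagreed**
- The first try at the first mat slid shut over its top. I opened, checked the mat had barely moved, and gripped it again lower.
- With both mats stacked, an automatic outline gave a mat centre about 4 mm off and 51 mm wide instead of 44. The close-up showed both mats flat and threaded.
- When I came to shut the drawer, the detector placed its handle 10–15 mm further in than right after the pull. I took this as the drawer having eased in slightly or as detector error.

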